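# Sort the used router cutters by cap colour

### The arm

A 7-joint arm with a two-finger parallel gripper is mounted at the origin on the work surface. World frame = base frame: x ahead of the robot, y to its left, z up, the work surface at z = 0. Lengths are in m, angles in degrees, forces in N, time in s.
With the tool pointing down it reaches from about 0.425 to 0.875 m from the base axis. Payload 4.7 kg.
Tool frame: the origin (TCP) lies on the centre line of the jaws, within the pads' length; the fingertips stand 25 mm ahead of it and the grasp point (between the pads) lies 6 mm ahead of it; z points along the fingers, y is the direction in which the jaws open and shut (so a half turn about z gives the same grasp; the last joint's range is limited). The gripper opens to 87 mm and grips with 3 to 60 N. Pads are 19 mm wide; open, the fingers measure 117 mm over their backs; the gripper's body (75 mm by 190 mm) begins 51 mm behind the grasp point.
Start: joints at [73.574, 18.392, -4.016, 83.108, 1.295, 78.541, -3.26], TCP at [0.193, -0.621, 0.248] pointing down, gripper open.
Joint ranges: [-163.93, 163.93], [-17.29, 119.83], [-79.2, 71.16], [3.27, 140.29], [-89.18, 269.18], [5.43, 117.66], [-154.24, 154.24]. Speed limits (degrees/s): [147.25, 147.25, 180, 180, 180, 180, 180].

### API

Orientations are given as [roll, pitch, yaw] about the fixed x, y, z axes, in that order (R = Rz(yaw) Ry(pitch) Rx(roll)).
In Python, from cell import env gives the robot as it stands.
- The arm moves only by the shell command python3 -m creep 'ROWS' [OPENING] [FORCE]. ROWS is JSON, a list of rows, each an object of numbers: "tx", "ty", "tz": the shift along the tool's x, y, z in m; "rx", "ry", "rz": the turn, a rotation vector about the tool's x, y, z in degrees. In form: [{"tx": .., "ty": .., "tz": .., "rx": .., "ry": .., "rz": ..}, ...]. A call has 1 to 20 rows; each row shifts and turns the commanded pose from where the row before left it, along the tool's axes as they then stand; what a row does not reach is not made up. A row lasts 1/8 s, in which the tool goes at most 62.5 mm and 10.7 degrees, less where a joint would pass 70% of its speed; a pose out of reach is approached as far as the arm can. A call is refused whole if a number of a shift passes 0.0625 or a number of a turn 10.7, either way. A call with a gripper value outside its range is refused whole. OPENING is the finger opening in m, from 0 to 0.087, set as the call begins (- or left out, the last holds). The fingers move at their own pace and stop on an object; FORCE is the grip in N (left out, the last holds). Time passes only in rows, so rows that do not move let the fingers close. It gives the time, the measured TCP pose, the force and the opening at its end, in the units of the state.
- env.get_obs(): the state, without advancing time (a new reading comes with each control period).
- env.read_camera(name): name is "side" or "top"; returns a dict with "pixels" (420x560x3 uint8, red, green, blue), "intrinsics" (3x3 intrinsics, pixels), "D" ([k1, k2, p1, p2, k3] as OpenCV has them; the pictures are not rectified), "R" (3x3) and "t" (3): a world point X has camera coordinates R X + t. Camera axes: x right, y down, z forward; pixel columns grow to the right and rows downward; lengths in m; the calibration is good to about 2 mm. A picture is of the moment at which its call begins. There is no depth.
- env.sign_off(): hands the job in, once; it reports no verdict.
The state is a dict: "time_s": time; "qpos": joint angles; "joint_velocities": joint speeds; "effort": joint torques, N m; "tool_pos": TCP position; "tool_rot": TCP orientation; "force": force on the tool from outside, world axes, zero at the start; "wrist_torque": the same for the moment, N m; "grip_width": finger opening in m.
Only numpy, scipy, OpenCV 4.12 (cv2) and the standard library are available. Lean on these libraries where they do the work, as an engineer would, in place of code of your own. Each camera call takes 0.05 s, during which the arm holds its last target.

### The job

Sort the used cutters for the grinder: take the two red-capped and the two blue-capped tubes, one of each from the sloped rack under the lamp and one of each from the bench, and lay each one down flat inside the bin of its own cap's colour, so that all four end up lying flat in the bins, below the rim. The cutters are brittle, so set them down and do not drop them. Leave the green-capped tubes in the rack and everything else on the bench where it is, and do not knock the lamp.

Things in the scene. Friction and masses are not known exactly. Their poses are not given: they have to be found in the camera images.
- tube_red_1: square cutter tube, 110 mm long, 24 x 24 mm in section, 60 to 130 g: clear plastic, steel cutter inside, red cap over 46 mm of one end. Origin at its centre; x along it, + towards the cap; z up out of the face it lies on. Starts in one of the rack's four slots (which one varies), against the lip, cap at the low end.
- tube_red_2: square cutter tube, 110 mm long, 24 x 24 mm in section, 60 to 130 g: clear plastic, steel cutter inside, red cap over 46 mm of one end. Origin at its centre; x along it, + towards the cap; z up out of the face it lies on. Starts loose on the bench, lying flat, in front of the rack, left or right of the middle.
- tube_blue_1: square cutter tube, 110 mm long, 24 x 24 mm in section, 60 to 130 g: clear plastic, steel cutter inside, blue cap over 46 mm of one end. Origin at its centre; x along it, + towards the cap; z up out of the face it lies on. Starts in one of the rack's four slots (which one varies), against the lip, cap at the low end.
- tube_blue_2: square cutter tube, 110 mm long, 24 x 24 mm in section, 60 to 130 g: clear plastic, steel cutter inside, blue cap over 46 mm of one end. Origin at its centre; x along it, + towards the cap; z up out of the face it lies on. Starts loose on the bench, lying flat, in front of the rack, left or right of the middle.
- tube_green_1: square cutter tube, 110 mm long, 24 x 24 mm in section, 60 to 130 g: clear plastic, steel cutter inside, green cap over 46 mm of one end. Origin at its centre; x along it, + towards the cap; z up out of the face it lies on. Starts in one of the rack's four slots (which one varies), against the lip, cap at the low end. Sharp: it stays there.
- tube_green_2: square cutter tube, 110 mm long, 24 x 24 mm in section, 60 to 130 g: clear plastic, steel cutter inside, green cap over 46 mm of one end. Origin at its centre; x along it, + towards the cap; z up out of the face it lies on. Starts in one of the rack's four slots (which one varies), against the lip, cap at the low end. Sharp: it stays there.
- bin_red: open red plastic bin, 170 mm (x) by 170 mm (y) outside, fixed to the bench, either ahead of the robot or to its right (the two bins swap). Origin at the centre of its underside, z up. Floor 5 mm thick, walls 4 mm, 66 mm high; the -x wall is only 36 mm high. It holds two tubes side by side, lying along x, 36 mm either side of the middle.
- bin_blue: open blue plastic bin, 170 mm (x) by 170 mm (y) outside, fixed to the bench, either ahead of the robot or to its right (the two bins swap). Origin at the centre of its underside, z up. Floor 5 mm thick, walls 4 mm, 66 mm high; the -x wall is only 36 mm high. It holds two tubes side by side, lying along x, 36 mm either side of the middle.
- rack: aluminium cutter rack, fixed on the left, facing right. Origin on the bench under its middle, x to its back (about world +y), z up. Tray 266 mm wide (y), its face rising towards +x at 0.52 rad (30 degrees) from 30 to 105 mm above the bench. Four slots at y = -81, -27, 27, 81 mm; a tube in a slot has its centre at x = -13, z = 71 mm, and lifts off square to the tray.
- rack_lip (a point): middle of the tray's low edge (rack x = -60, z = 30 mm), where the tubes' low ends rest on a lip 16 mm high. 10 mm high black spacers fill the gaps between the tubes over their lowest 20 mm, 2 mm clear each side; further up neighbouring tubes are 30 mm apart, and the end cheeks, 16 mm high, are 131 mm from the middle.
- lamp: grey LED lamp bar fixed over the rack; same origin and axes as the rack. 55 mm (x) by 286 mm (y), from x = -25 to 31 mm and 237 to 261 mm above the bench, over the middles of the racked tubes: a hand straight above them meets it, one square to the tray passes in front of it. Two posts behind the rack carry it, at x = 88, y = +-103 mm.
- tool_holder: bystander: a steel taper tool holder, standing on its 50 mm flange, 78 mm tall, on the bench between the two loose tubes. Origin at the centre of its underside.
- collet_nut: bystander: a dark steel collet nut, 42 mm across, 21 mm high, lying between the two bins. Origin at the centre of its underside.
- collet: bystander: a tapered steel spring collet, 33 mm across, 39 mm tall, standing between the two bins. Origin at the centre of its underside.
- spray_can: bystander: a spray can, 58 mm across, 175 mm tall, standing between and behind the two bins. Origin at the centre of its underside.
- pin_jar: bystander: a jar with a black lid, 68 mm across, 85 mm tall, standing between the far bin and the rack. Origin at the centre of its underside.

How it is judged (in metres and radians):
At the end, for the whole second after the job is handed in: Each red- and blue-capped tube is in its own colour's bin: centre within 75 mm of the bin's middle along both sides, under 50 mm above its underside, within 0.3 rad of level, at rest. Green tubes within 20 mm, the other bystanders within 30 mm, of their starts (x of tube_red_1 in the frame of bin_red between -0.075 and 0.075 m and y of tube_red_1 in the frame of bin_red between -0.075 and 0.075 m and z of tube_red_1 in the frame of bin_red between 0.005 and 0.05 m and angle between tube_red_1's own x axis and vertical between 1.27 and 1.87 rad and linear speed of each of tube_red_1, tube_red_2, tube_blue_1, tube_blue_2 below 0.03 m/s and x of tube_red_2 in the frame of bin_red between -0.075 and 0.075 m and y of tube_red_2 in the frame of bin_red between -0.075 and 0.075 m and z of tube_red_2 in the frame of bin_red between 0.005 and 0.05 m and angle between tube_red_2's own x axis and vertical between 1.27 and 1.87 rad and x of tube_blue_1 in the frame of bin_blue between -0.075 and 0.075 m and y of tube_blue_1 in the frame of bin_blue between -0.075 and 0.075 m and z of tube_blue_1 in the frame of bin_blue between 0.005 and 0.05 m and angle between tube_blue_1's own x axis and vertical between 1.27 and 1.87 rad and x of tube_blue_2 in the frame of bin_blue between -0.075 and 0.075 m and y of tube_blue_2 in the frame of bin_blue between -0.075 and 0.075 m and z of tube_blue_2 in the frame of bin_blue between 0.005 and 0.05 m and angle between tube_blue_2's own x axis and vertical between 1.27 and 1.87 rad and distance of each of tube_green_1, tube_green_2 from where it was at the start of the episode below 0.02 m and distance of each of tool_holder, collet_nut, collet, spray_can, pin_jar from where it was at the start of the episode below 0.03 m); the robot touches nothing.
It fails at once if a green-capped tube is moved more than 20 mm (distance of any of tube_green_1, tube_green_2 from where it was at the start of the episode above 0.02 m).
It fails at once if another thing on the bench (tool holder, nut, collet, can or jar) is moved more than 30 mm (distance of any of tool_holder, collet_nut, collet, spray_can, pin_jar from where it was at the start of the episode above 0.03 m).
It fails at once if the lamp bar is knocked (more than 10 N) (contact force between anything else and lamp above 10 N).
It fails at once if a tube is dropped or thrown (faster than 0.9 m/s while out of the fingers, as after a fall of 4 cm) ((linear speed of tube_red_1 above 0.9 m/s and contact force between the fingers and tube_red_1 below 0.2 N) or (linear speed of tube_red_2 above 0.9 m/s and contact force between the fingers and tube_red_2 below 0.2 N) or (linear speed of tube_blue_1 above 0.9 m/s and contact force between the fingers and tube_blue_1 below 0.2 N) or (linear speed of tube_blue_2 above 0.9 m/s and contact force between the fingers and tube_blue_2 below 0.2 N)).
It also fails if it takes over 72 s, if anything falls off the work surface, if the arm or the gripper's body presses on something with over 40 N, if the wrist force passes 120 N, or if a joint passes its speed limit or range.

## Working session

There is one attempt and no reset: what is moved stays moved. The work goes in short steps, Python scripts to look and compute and a shell command to move; the robot and the scene stay as the last step left them, time stands still between calls to the robot, and variables do not carry over. Pictures are saved under pics/ and viewed, and the job is handed in when it is done.

```bash
ls; mkdir -p pics; python3 - <<'E'
from cell import env
import cv2,numpy as np
o=env.get_obs();print({k:np.round(v,3).tolist() for k,v in o.items()})
for n in("side","top"):
    c=env.read_camera(n);cv2.imwrite(f"pics/{n}0.png",c["pixels"][:,:,::-1])
    print(n,c["intrinsics"],c["D"],np.round(c["R"],4).tolist(),c["t"])
E
```

```text
pics
{'time_s': 0.0, 'qpos': [73.573, 18.439, -4.016, 83.175, 1.295, 78.539, -3.259], 'joint_velocities': [0.042, 0.036, -0.025, 0.026, 0.051, 0.185, 0.023], 'effort': [0.0, -49.129, -0.404, -31.253, -0.064, 0.044, 0.0], 'tool_pos': [0.192, -0.62, 0.246], 'tool_rot': [-179.892, 0.005, 17.239], 'force': [-0.046, 0.352, 0.172], 'wrist_torque': [0.019, 0.034, 0.088], 'grip_width': 0.087}
side [[420.79754501   0.         283.83515343]
 [  0.         420.79754501 209.2329192 ]
 [  0.           0.           1.        ]] [-0.05629331  0.          0.          0.          0.        ] [[0.9847, -0.174, 0.002], [-0.0897, -0.5177, -0.8509], [0.1491, 0.8377, -0.5254]] [-0.54067167  0.11412641  0.91311812]
top [[442.08939264   0.         280.32335847]
 [  0.         442.08939264 217.24758912]
 [  0.           0.           1.        ]] [-0.13294254  0.          0.          0.          0.        ] [[0.0123, -0.9999, 0.009], [-0.9913, -0.0133, -0.1309], [0.131, -0.0073, -0.9914]] [-0.04480322  0.55719625  0.96556758]
```

View pics/side0.png

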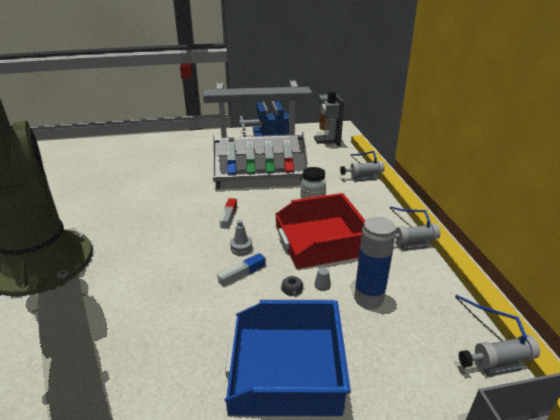

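View pics/top0.png

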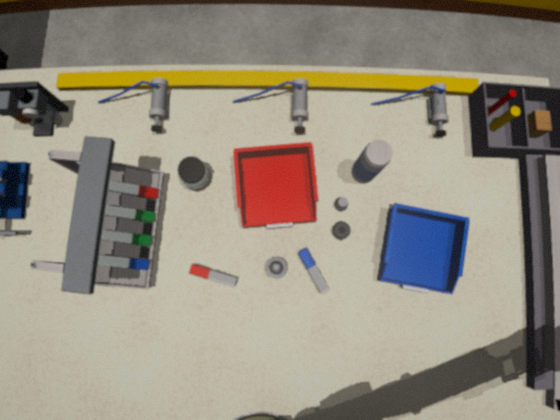

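```bash
cat > h.py <<'E'
import numpy as np,cv2
from cell import env
from scipy.spatial.transform import Rotation as Ro
from scipy.optimize import least_squares
def cam(n):
    c=env.read_camera(n);c["K"]=np.array(c["intrinsics"]);c["D"]=np.array(c["D"]);c["R"]=np.array(c["R"]);c["t"]=np.array(c["t"]);return c
def proj(c,X):
    return cv2.projectPoints(np.atleast_2d(np.array(X,float)),cv2.Rodrigues(c["R"])[0],c["t"],c["K"],c["D"])[0].reshape(-1,2)
def onz(c,uv,z):
    n=cv2.undistortPoints(np.array(uv,float).reshape(-1,1,2),c["K"],c["D"]).reshape(-1,2)
    d=np.c_[n,np.ones(len(n))]@c["R"]; o=-c["R"].T@c["t"]
    return o+d*((z-o[2])/d[:,2])[:,None]
def save(c,name,box,s):
    x0,y0,x1,y1=box
    cv2.imwrite("pics/"+name,cv2.resize(c["pixels"][y0:y1,x0:x1,::-1],None,fx=s,fy=s,interpolation=cv2.INTER_CUBIC))
E
python3 - <<'E'
from h import *
t=cam("top");s=cam("side")
save(t,"t_tubes.png",(180,240,340,300),5)
save(t,"t_rack.png",(50,130,210,300),3.5)
save(s,"s_rack.png",(190,80,340,200),5)
print("origins",-t["R"].T@t["t"],-s["R"].T@s["t"])
E
```

```text
origins [ 0.42638442 -0.03032179  1.03056909] [ 0.40653221 -0.79989688  0.57795497]
```

View pics/t_tubes.png

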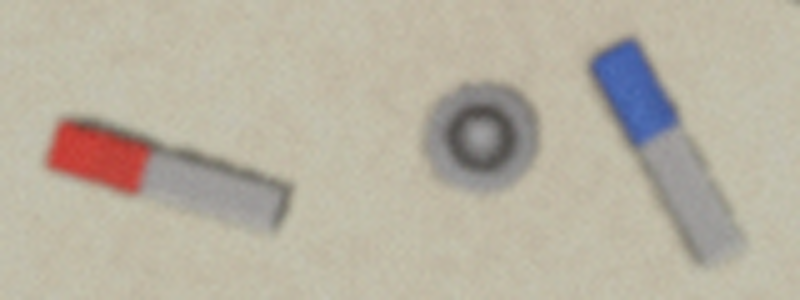

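View pics/t_rack.png

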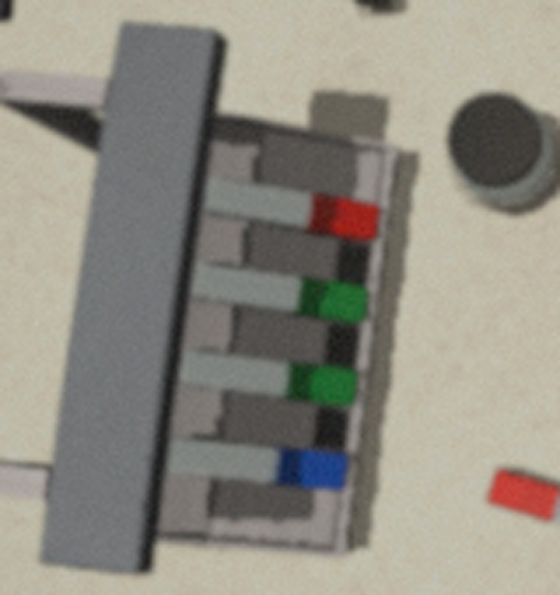

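View pics/s_rack.png

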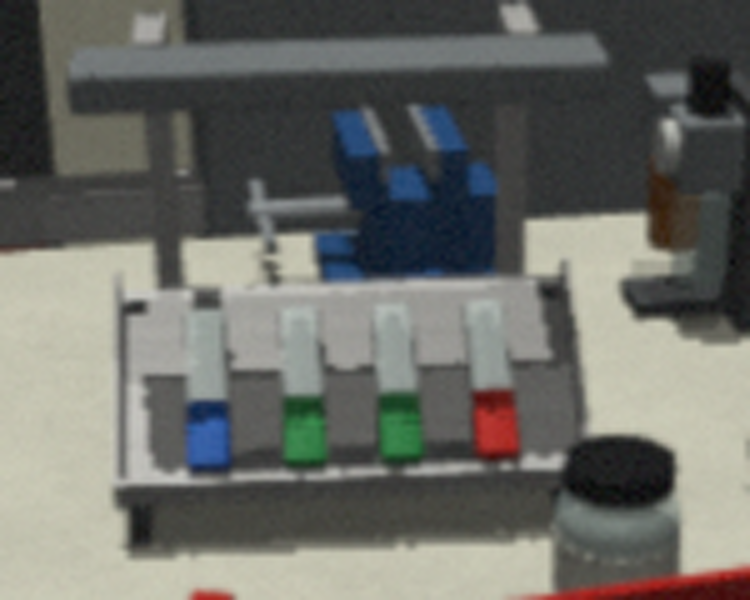

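```bash
cat > fit.py <<'E'
from h import *
t=cam("top");s=cam("side")
def px(p,s_,o): return (np.array(p,float)+.5)/s_-.5+np.array(o)
a=np.radians(30);d=np.array([-np.cos(a),0,-np.sin(a)]);n=np.array([-np.sin(a),0,np.cos(a)]);e=np.array([0,1.,0])
def tp(y,l,w,h): return np.array([-.013,y,.071])+l*d+w*e+h*n
obs=[]
def T(P,p): obs.append((t,P,px(p,3.5,(50,130))))
def S(P,p): obs.append((s,P,px(p,5,(190,80))))
T([.031,-.143,.261],(122,22));T([.031,.143,.261],(42,562));T([-.025,-.143,.261],(213,33));T([-.025,.143,.261],(143,571))
for y,c in((-.081,[(312,195),(310,226),(380,203),(378,238)]),(.081,[(281,453),(277,485),(348,453),(344,488)])):
    for (l,w),p in zip([(.009,-.012),(.009,.012),(.055,-.012),(.055,.012)],c): T(tp(y,l,w,.012),p)
for y,c in((.081,[(187,403),(228,401)]),(.027,[(283,397),(325,395)]),(-.027,[(378,394),(421,392)]),(-.081,[(473,392),(514,390)])):
    S(tp(y,.009,.012,.012),c[0]);S(tp(y,.009,-.012,.012),c[1])
S([-.025,.143,.237],(70,108));S([-.025,-.143,.237],(608,62))
def W(x,P): return Ro.from_euler('z',x[2]).apply(P)+[x[0],x[1],0]
f=lambda x:np.concatenate([proj(c,W(x,P))[0]-p for c,P,p in obs])
r=least_squares(f,[.4,.35,1.57],loss='soft_l1')
print("rack",r.x,np.degrees(r.x[2]));print(np.round(f(r.x).reshape(-1,2),1).tolist())
# loose tubes (x,y,yaw), z=.012
s2=[]
for name,pts in (("red",[((62,121),.055,-.012),((47,165),.055,.012),((272,232),-.055,.012),((280,188),-.055,-.012)]),
                 ("blue",[((590,64),.055,.012),((632,40),.055,-.012),((745,240),-.055,-.012),((703,266),-.055,.012)])):
    uv=[px(p[0],5,(180,240)) for p in pts]
    w=onz(t,uv,.024)[:,:2]; L=np.array([p[1:] for p in pts])
    # rigid fit, allow mirrored w order
    best=None
    for sg in(1,-1):
        M=L*[1,sg];g=lambda x:((M@np.array([[np.cos(x[2]),np.sin(x[2])],[-np.sin(x[2]),np.cos(x[2])]])+x[:2])-w).ravel()
        q=(w[:2].mean(0)-w[2:].mean(0));rr=least_squares(g,[*w.mean(0),np.arctan2(q[1],q[0])])
        if best is None or rr.cost<best.cost:best=rr
    print(name,best.x[:2],np.degrees(best.x[2]),np.round(best.fun*1000,1));s2.append(best.x)
def box(x,l=.055,w=.012): 
    P=np.array([[i*l,j*w,k] for i in(-1,1) for j in(-1,1) for k in(0,.024)]);return W(x,P)
import itertools
for c,nm in((t,"top"),(s,"side")):
    im=cv2.resize(c["pixels"][:,:,::-1],None,fx=5,fy=5,interpolation=cv2.INTER_CUBIC)
    def dr(P,col):
        for p in proj(c,P):cv2.circle(im,tuple(np.round((p+.5)*5-.5).astype(int)),4,col,-1)
    for x in s2: dr(box(x),(0,255,255))
    for y in(-.081,-.027,.027,.081): dr(W(r.x,np.array([tp(y,l,w,.012) for l in(-.055,.009,.055) for w in(-.012,.012)])),(0,255,255))
    dr(W(r.x,np.array([[x,y,z] for x in(-.025,.031) for y in(-.143,.143) for z in(.237,.261)])),(255,0,255))
    if nm=="top": cv2.imwrite("pics/ov_t1.png",im[1190:1490,890:1690]);cv2.imwrite("pics/ov_t2.png",im[650:1490,250:1000][::1])
    else: cv2.imwrite("pics/ov_s1.png",im[400:1000,950:1700]);cv2.imwrite("pics/ov_s2.png",im[950:1450,1050:1400])
E
python3 fit.py; python3 -c "
import cv2
a=cv2.imread('pics/ov_t2.png');cv2.imwrite('pics/ov_t2.png',cv2.resize(a,None,fx=.7,fy=.7))"
```

```text
rack [0.53164543 0.31128956 1.4983221 ] 85.847532761096
[[-1.4, -0.6], [-0.6, 0.4], [1.2, -1.9], [0.1, 1.2], [0.3, -1.2], [-0.6, 0.5], [0.9, -0.0], [0.2, 0.3], [-0.0, -2.2], [-0.2, -0.4], [1.5, -0.1], [1.4, 0.7], [-0.3, -1.2], [0.0, -1.1], [-0.3, -0.8], [-0.2, -0.8], [-0.2, -1.0], [-0.4, -1.0], [-0.3, -1.4], [-0.1, -1.3], [-0.2, 2.6], [0.3, 8.4]]
red [0.42554499 0.11426368] 74.46087044086674 [ 2.   2.  -1.   2.2 -2.1 -0.5  1.1 -3.7]
blue [ 0.43962833 -0.11349963] 29.885845762768042 [ 2.1  2.3  2.9  0.6 -2.4 -2.4 -2.5 -0.6]
```

View pics/ov_t1.png

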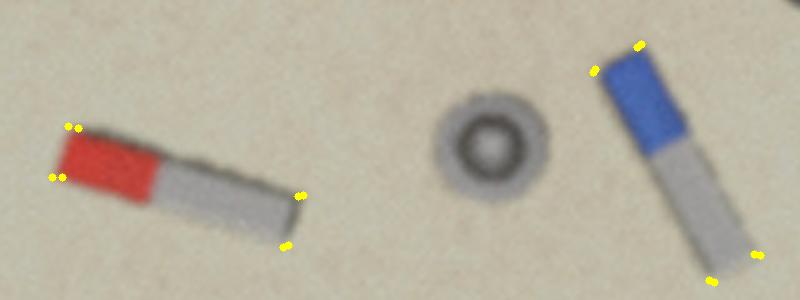

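View pics/ov_t2.png

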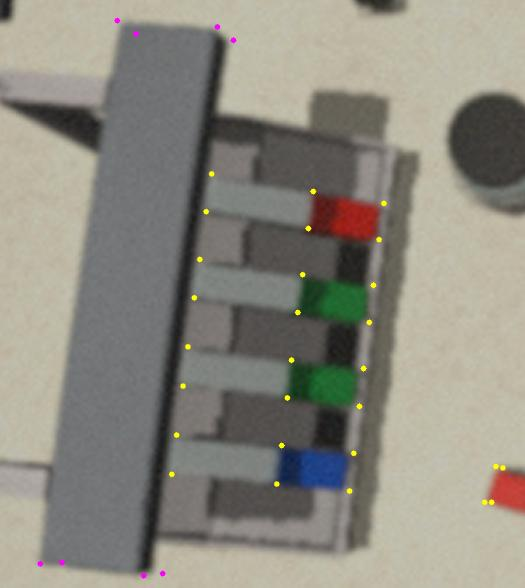

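View pics/ov_s1.png

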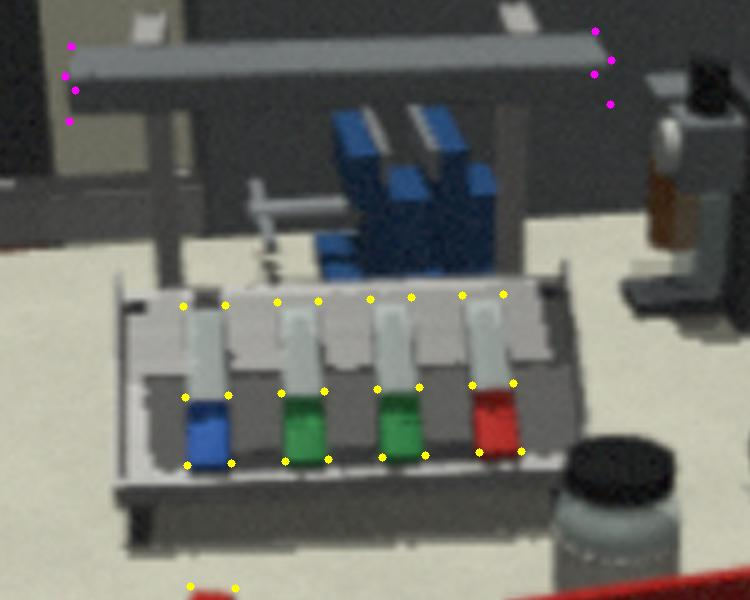

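View pics/ov_s2.png

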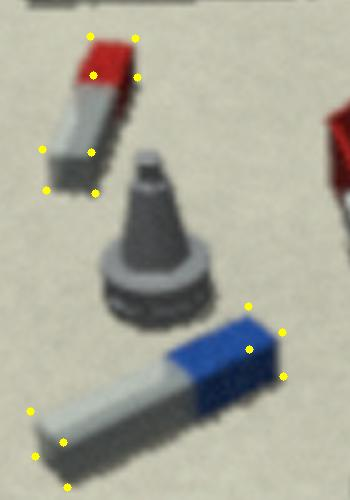

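```bash
python3 - <<'E'
from h import *
t=cam("top");s=cam("side")
save(t,"t_bins.png",(225,130,485,300),3)
save(s,"s_bins.png",(210,150,410,420),2.9)
E
```

```text
(no output)
```

View pics/t_bins.png

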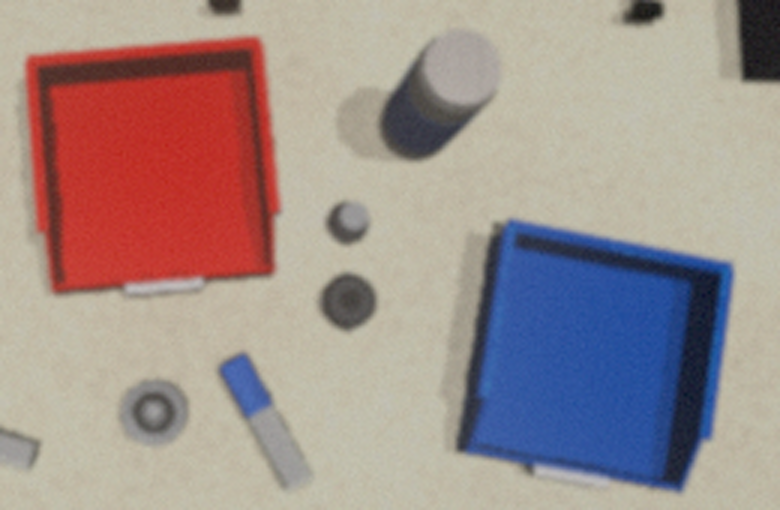

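View pics/s_bins.png

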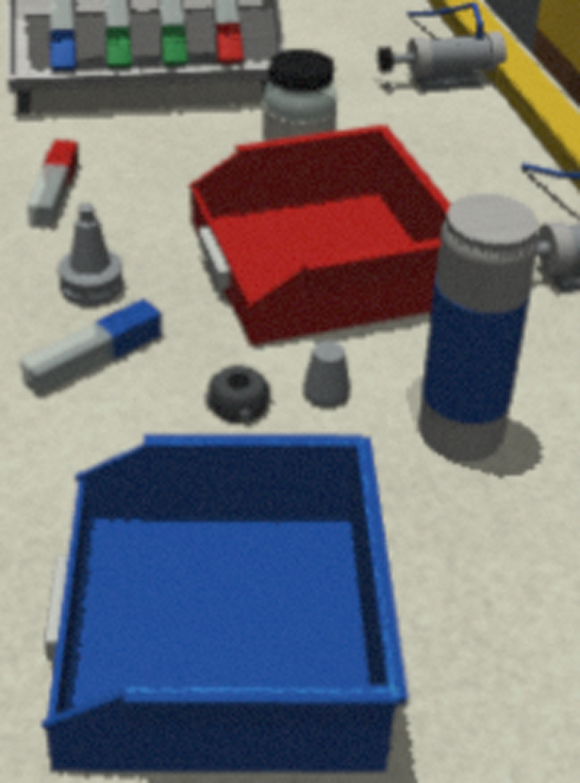

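```bash
cat > fit2.py <<'E'
from h import *
t=cam("top");s=cam("side")
def px(p,s_,o): return (np.array(p,float)+.5)/s_-.5+np.array(o)
def W(x,P): return Ro.from_euler('z',x[2]).apply(np.array(P,float))+[x[0],x[1],0]
A=[.085,.085,.066];B=[.085,-.085,.066];C=[-.085,.085,.036];D=[-.085,-.085,.036]
tb=lambda p:px(p,3,(225,130)); sb=lambda p:px(p,2.9,(210,150))
O={"red":[(t,A,tb((28,57))),(t,B,tb((262,38))),(t,C,tb((53,292))),(t,D,tb((274,271))),(s,A,sb((387,127))),(s,C,sb((191,187)))],
"blue":[(t,A,tb((510,220))),(t,B,tb((733,263))),(t,C,tb((460,450))),(t,D,tb((683,490))),(s,A,sb((370,436))),(s,B,sb((404,702))),(s,C,sb((79,479))),(s,D,sb((47,726)))]}
for n,o in O.items():
    for cs in ((t,),(s,),(t,s)):
        oo=[q for q in o if any(q[0] is c for c in cs)]
        f=lambda x:np.concatenate([proj(c,W(x,P))[0]-p for c,P,p in oo])
        r=least_squares(f,[.6 if n=="red" else .45,0 if n=="red" else -.3,0])
        print(n,len(cs),np.round(r.x[:2],4),round(np.degrees(r.x[2]),1),np.round(f(r.x),1))
for n,p,z in (("holder",tb((153,411)),.078),("nut",tb((349,300)),.021),("collet",tb((350,216)),.039),("can",tb((460,70)),.175),("jar",px((497,142),3.5,(50,130)),.085)):
    print(n,onz(t,[p],z))
for n,p,z in (("holder",sb((87,207)),.078),("can",sb((492,222)),.175),("jar",sb((301,70)),.085),("nut",sb((239,382)),.021),("collet",sb((329,352)),.039)):
    print("side",n,onz(s,[p],z))
# loose tubes from side
ss=lambda p:px(np.array(p)+[1050,950],5,(0,0))
for n,pts in(("red",[((92,40),(135,43)),((50,155),(88,158))]),("blue",[((248,316),(276,340)),((38,420),(62,448))])):
    c=[onz(s,[ss(a) for a in e],.024).mean(0) for e in pts];print(n,"side",(c[0]+c[1])/2,np.linalg.norm(c[0]-c[1]),np.degrees(np.arctan2(*(c[0]-c[1])[[1,0]])))
E
python3 fit2.py
```

```text
red 1 [ 0.6303 -0.0272] 5.6 [ 1.4  0.9 -1.6  1.1 -0.4 -1.3  0.6 -0.6]
red 1 [ 0.6308 -0.0301] 5.5 [-0.5  0.4  0.5 -0.2]
red 2 [ 0.6306 -0.0275] 5.6 [ 1.6  0.7 -1.4  1.  -0.3 -1.5  0.7 -0.7 -0.9 -0.1  0.2 -0.8]
blue 1 [ 0.4891 -0.3623] -10.4 [ 0.6  0.6 -1.6  0.9  1.7 -0.8 -0.9 -0.6]
blue 1 [ 0.4887 -0.3653] -10.6 [-0.7  2.3 -1.  -2.   1.4 -0.9  0.4  1.4]
blue 2 [ 0.4889 -0.3641] -10.6 [ 1.5  0.6 -0.8  1.1  2.4 -0.9 -0.2 -0.5 -0.8  1.8 -1.  -2.8  1.3 -1.3
  0.6  0.7]
holder [[ 0.44522352 -0.02865423  0.078     ]]
nut [[ 0.5328415  -0.17789167  0.021     ]]
collet [[ 0.59517759 -0.17640503  0.039     ]]
can [[ 0.67261605 -0.231721    0.175     ]]
jar [[0.65308621 0.15906319 0.085     ]]
side holder [[ 0.44578405 -0.03437773  0.078     ]]
side can [[ 0.67276813 -0.24009573  0.175     ]]
side jar [[0.65218074 0.14459239 0.085     ]]
side nut [[ 0.53344317 -0.18170514  0.021     ]]
side collet [[ 0.5954398  -0.18236691  0.039     ]]
red side [0.42600087 0.10884921 0.024     ] 0.1103003364408818 74.81462718728052
blue side [ 0.43926095 -0.11898423  0.024     ] 0.1067744946355836 30.14216912274025
```

```bash
cat > go.py <<'E'
import sys
from h import *
def R(e): return Ro.from_euler('xyz',e,degrees=True)
def delta(p,e,cur=None):
    o=env.get_obs() if cur is None else cur
    c=R(o["tool_rot"]);d=np.array(p)-o["tool_pos"]
    print("tool shift mm",np.round(c.inv().apply(d)*1000,1),"turn deg",np.round((c.inv()*R(e)).as_rotvec(degrees=True),2),"shift in target frame",np.round(R(e).inv().apply(d)*1000,1))
if __name__=="__main__":
    v=[float(a) for a in sys.argv[1:]]
    delta(v[:3],v[3:])
    o=env.get_obs();print({k:np.round(o[k],3).tolist() for k in("time_s","qpos","tool_pos","tool_rot","force","grip_width")})
E
python3 -m creep '[{"tx":0.02,"ty":-0.02},{"tx":0.036,"ty":-0.039},{"tx":0.04,"ty":-0.0435},{"tx":0.04,"ty":-0.0435},{"tx":0.04,"ty":-0.0435},{"tx":0.04,"ty":-0.0435},{"tx":0.04,"ty":-0.0435},{"tx":0.04,"ty":-0.0435},{"tx":0.04,"ty":-0.0435},{"tx":0.04,"ty":-0.0435,"rz":-6.4},{"rz":-6.4},{}]' 0.06 30; python3 go.py .431 -.120 .1 180 0 30
```

```text
tool shift mm [ 376.2 -407.7  147.5] turn deg [ -0.     0.   -12.76] shift in target frame [ 456.9 -314.5  147.5]
{'time_s': 0.5, 'qpos': [73.575, 18.395, -4.017, 83.108, 1.296, 78.542, -3.258], 'tool_pos': [0.193, -0.621, 0.248], 'tool_rot': [-180.0, 0.003, 17.236], 'force': [1.147, 0.53, 0.544], 'grip_width': 0.087}$[0]: bad value
```

```bash
python3 -m creep '[{"tx":0.02,"ty":-0.02,"tz":0.0,"rx":0.0,"ry":0.0,"rz":0.0},{"tx":0.036,"ty":-0.039,"tz":0.0,"rx":0.0,"ry":0.0,"rz":0.0}]' 0.06 30; echo; python3 -m creep --help | head -20; python3 go.py .431 -.120 .1 180 0 30
```

```text
time_s: 0.75
tool_pos: [0.2275, -0.5484, 0.2472]
tool_rot: [180.0, 0.0, 17.0]
force: [0.8, -0.4, 0.7]
grip_width: 0.0739

tool shift mm [ 320.1 -350.1  146.9] turn deg [  0.02   0.03 -12.98] shift in target frame [ 390.4 -269.3  147.2]
{'time_s': 0.75, 'qpos': [70.13, 11.729, -6.07, 91.454, 1.3, 76.867, -9.084], 'tool_pos': [0.228, -0.548, 0.247], 'tool_rot': [179.978, 0.031, 17.025], 'force': [0.758, -0.449, 0.721], 'grip_width': 0.074}invalid input: not JSON, or not a number
```

```bash
python3 -m creep '[{"tx":0.04,"ty":-0.044,"tz":0,"rx":0,"ry":0,"rz":0},{"tx":0.04,"ty":-0.044,"tz":0,"rx":0,"ry":0,"rz":0},{"tx":0.04,"ty":-0.044,"tz":0,"rx":0,"ry":0,"rz":0},{"tx":0.04,"ty":-0.044,"tz":0,"rx":0,"ry":0,"rz":0},{"tx":0.04,"ty":-0.044,"tz":0,"rx":0,"ry":0,"rz":0},{"tx":0.04,"ty":-0.044,"tz":0,"rx":0,"ry":0,"rz":0},{"tx":0.04,"ty":-0.044,"tz":0,"rx":0,"ry":0,"rz":0},{"tx":0.04,"ty":-0.042,"tz":0,"rx":0,"ry":0,"rz":0},{"tx":0,"ty":0,"tz":0,"rx":0,"ry":0,"rz":-6.5},{"tx":0,"ty":0,"tz":0.05,"rx":0,"ry":0,"rz":-6.5},{"tx":0,"ty":0,"tz":0.05,"rx":0,"ry":0,"rz":0},{"tx":0,"ty":0,"tz":0,"rx":0,"ry":0,"rz":0}]' 0.06 30; python3 go.py .431 -.120 .1 180 0 30; python3 - <<'E'
from h import *
t=cam("top");s=cam("side")
save(t,"a_t.png",(240,200,400,340),5);save(s,"a_s.png",(180,150,340,300),5)
E
```

```text
time_s: 2.25
tool_pos: [0.4276, -0.1179, 0.1447]
tool_rot: [-179.7, 0.3, 30.3]
force: [0.5, 0.2, 0.0]
grip_width: 0.0599
tool shift mm [ 2.   3.8 44.7] turn deg [-0.34  0.26  0.26] shift in target frame [ 1.8  3.5 44.7]
{'time_s': 2.25, 'qpos': [45.594, -0.747, -33.015, 117.124, -0.537, 63.926, -46.918], 'tool_pos': [0.428, -0.118, 0.145], 'tool_rot': [-179.658, 0.258, 30.262], 'force': [0.523, 0.234, 0.027], 'grip_width': 0.06}
```

View pics/a_s.png

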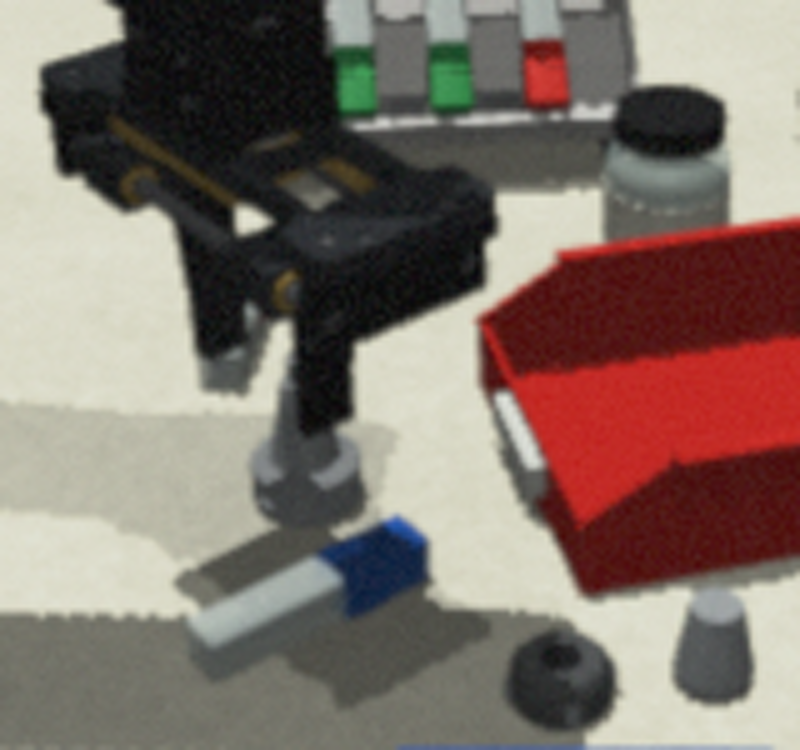

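View pics/a_t.png

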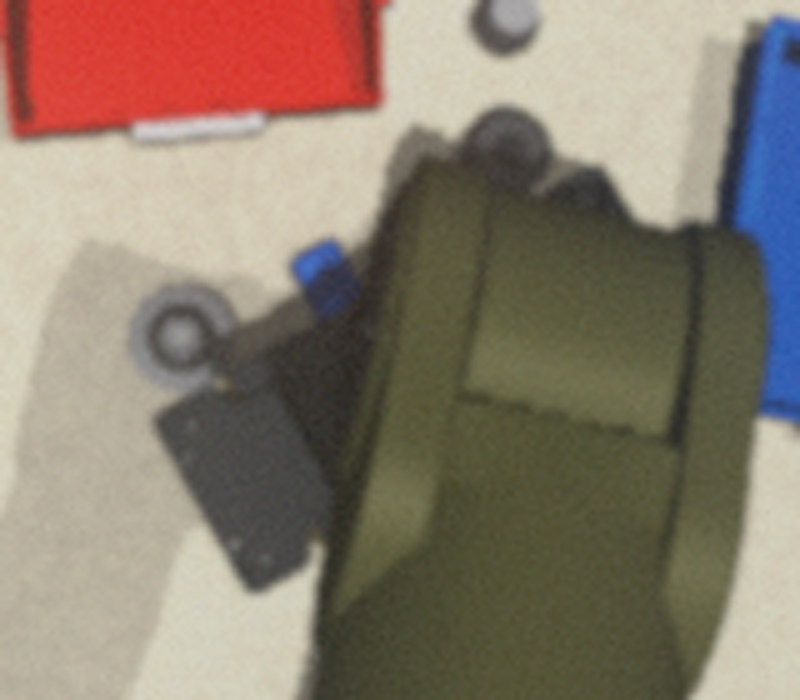

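```bash
python3 - <<'E'
from h import *
s=cam("side");o=env.get_obs();R=Ro.from_euler('xyz',o["tool_rot"],degrees=True)
P=[R.apply([x,y,.025])+o["tool_pos"] for y in(.03,-.03,.045,-.045) for x in(-.0095,.0095)]
print(np.round((proj(s,P)-[180,150]+.5)*5-.5))
E
```

```text
[[302. 422.]
 [343. 403.]
 [214. 355.]
 [254. 338.]
 [325. 439.]
 [367. 420.]
 [193. 339.]
 [233. 323.]]
```

```bash
python3 -m creep '[{"tx":0.003,"ty":0.002,"tz":0.04,"rx":0,"ry":0,"rz":0},{"tx":0,"ty":0,"tz":0.04,"rx":0,"ry":0,"rz":0},{"tx":0,"ty":0,"tz":0.025,"rx":0,"ry":0,"rz":0},{"tx":0,"ty":0,"tz":0.006,"rx":0,"ry":0,"rz":0},{"tx":0,"ty":0,"tz":0,"rx":0,"ry":0,"rz":0},{"tx":0,"ty":0,"tz":0,"rx":0,"ry":0,"rz":0}]' 0.06 30; python3 go.py .431 -.118 .029 180 0 30; python3 - <<'E'
from h import *
s=cam("side")
save(s,"b_s.png",(180,150,340,300),5)
E
```

```text
time_s: 3.15
tool_pos: [0.4356, -0.1196, 0.0382]
tool_rot: [179.8, -0.1, 30.2]
force: [0.0, 0.2, 0.3]
grip_width: 0.06
tool shift mm [-3.2 -3.7  9.2] turn deg [ 0.16 -0.1   0.22] shift in target frame [-3.2 -3.6  9.2]
{'time_s': 3.15, 'qpos': [43.679, 9.422, -33.299, 122.055, 6.8, 50.068, -53.404], 'tool_pos': [0.436, -0.12, 0.038], 'tool_rot': [179.843, -0.1, 30.22], 'force': [0.043, 0.179, 0.292], 'grip_width': 0.06}
```

View pics/b_s.png

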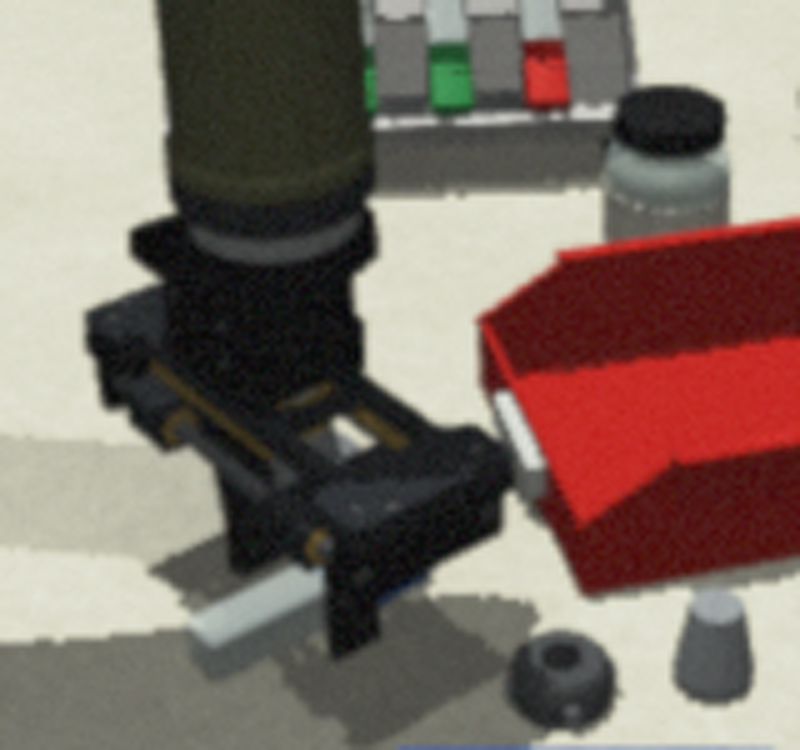

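```bash
python3 -m creep '[{"tx":-0.003,"ty":0,"tz":0.009,"rx":0,"ry":0,"rz":0},{"tx":0,"ty":0,"tz":0,"rx":0,"ry":0,"rz":0}]' 0.06 30; python3 -m creep '[{"tx":0,"ty":0,"tz":0,"rx":0,"ry":0,"rz":0},{"tx":0,"ty":0,"tz":0,"rx":0,"ry":0,"rz":0},{"tx":0,"ty":0,"tz":0,"rx":0,"ry":0,"rz":0},{"tx":0,"ty":0,"tz":0,"rx":0,"ry":0,"rz":0}]' 0.015 30; python3 go.py .495 -.327 .15 180 0 -10.5
```

```text
time_s: 3.45
tool_pos: [0.4306, -0.1206, 0.0269]
tool_rot: [-179.9, 0.1, 30.2]
force: [-1.1, -0.6, -0.2]
grip_width: 0.0597
time_s: 3.95
tool_pos: [0.4315, -0.1205, 0.0276]
tool_rot: [180.0, 0.0, 30.2]
force: [0.0, 0.0, -0.7]
grip_width: 0.0278
tool shift mm [ -49.1  210.3 -122.4] turn deg [ 1.000e-02 -0.000e+00  4.074e+01] shift in target frame [ 100.   191.4 -122.4]
{'time_s': 3.95, 'qpos': [43.648, 10.232, -33.072, 122.775, 7.405, 48.856, -53.655], 'tool_pos': [0.432, -0.121, 0.028], 'tool_rot': [179.991, 0.001, 30.237], 'force': [0.042, 0.011, -0.695], 'grip_width': 0.028}
```

```bash
python3 -m creep '[{"tx":0,"ty":0,"tz":0,"rx":0,"ry":0,"rz":0},{"tx":0,"ty":0,"tz":0,"rx":0,"ry":0,"rz":0},{"tx":0,"ty":0,"tz":-0.02,"rx":0,"ry":0,"rz":0},{"tx":0,"ty":0,"tz":-0.04,"rx":0,"ry":0,"rz":0},{"tx":0,"ty":0,"tz":-0.05,"rx":0,"ry":0,"rz":0},{"tx":0,"ty":0,"tz":-0.03,"rx":0,"ry":0,"rz":10},{"tx":0,"ty":0,"tz":0,"rx":0,"ry":0,"rz":10},{"tx":0,"ty":0,"tz":0,"rx":0,"ry":0,"rz":10},{"tx":0,"ty":0,"tz":0,"rx":0,"ry":0,"rz":10.5},{"tx":0,"ty":0,"tz":0,"rx":0,"ry":0,"rz":0}]' 0.015 30; python3 go.py .474 -.3965 .12 180 0 -10.5
```

```text
time_s: 5.2
tool_pos: [0.4312, -0.1205, 0.1673]
tool_rot: [180.0, 0.0, -10.2]
force: [0.0, 0.1, -0.2]
grip_width: 0.0238
tool shift mm [ 90.8 264.1  47.3] turn deg [0.01 0.02 0.35] shift in target frame [ 92.3 263.5  47.3]
{'time_s': 5.2, 'qpos': [47.326, -2.002, -34.132, 115.364, -1.215, 66.322, -86.455], 'tool_pos': [0.431, -0.121, 0.167], 'tool_rot': [179.99, 0.024, -10.153], 'force': [0.031, 0.143, -0.174], 'grip_width': 0.024}
```

```bash
python3 -m creep '[{"tx":0.01,"ty":0.03,"tz":0,"rx":0,"ry":0,"rz":0},{"tx":0.015,"ty":0.045,"tz":0,"rx":0,"ry":0,"rz":0},{"tx":0.015,"ty":0.045,"tz":0,"rx":0,"ry":0,"rz":0},{"tx":0.015,"ty":0.045,"tz":0,"rx":0,"ry":0,"rz":0},{"tx":0.015,"ty":0.045,"tz":0,"rx":0,"ry":0,"rz":0},{"tx":0.015,"ty":0.04,"tz":0,"rx":0,"ry":0,"rz":0},{"tx":0.007,"ty":0.014,"tz":0.02,"rx":0,"ry":0,"rz":0.3},{"tx":0,"ty":0,"tz":0.02,"rx":0,"ry":0,"rz":0},{"tx":0,"ty":0,"tz":0,"rx":0,"ry":0,"rz":0},{"tx":0,"ty":0,"tz":0,"rx":0,"ry":0,"rz":0}]' 0.015 30; python3 go.py .474 -.3965 .0335 180 0 -10.5; python3 - <<'E'
from h import *
t=cam("top");s=cam("side")
save(t,"c_t.png",(340,180,500,320),5);save(s,"c_s.png",(200,260,380,420),4.5)
E
```

```text
time_s: 6.45
tool_pos: [0.4754, -0.3955, 0.128]
tool_rot: [-180.0, -0.0, -10.4]
force: [-0.1, -0.2, -1.2]
grip_width: 0.0239
tool shift mm [-1.2  1.2 94.5] turn deg [-0.01 -0.01  0.08] shift in target frame [-1.2  1.2 94.5]
{'time_s': 6.45, 'qpos': [56.107, 20.985, -23.01, 95.36, 8.842, 65.445, -69.641], 'tool_pos': [0.475, -0.396, 0.128], 'tool_rot': [-179.995, -0.013, -10.421], 'force': [-0.078, -0.242, -1.191], 'grip_width': 0.024}
```

View pics/c_s.png

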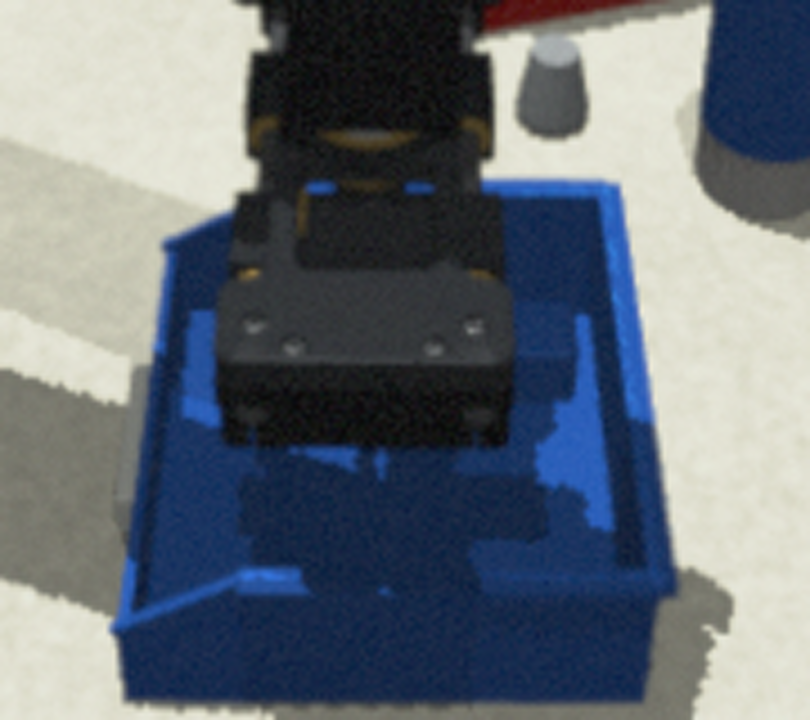

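View pics/c_t.png

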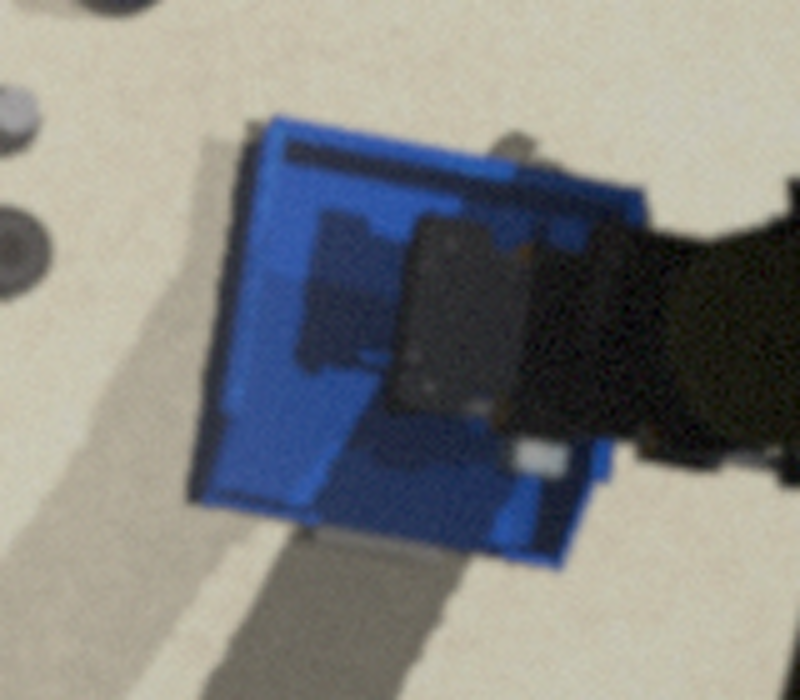

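```bash
python3 -m creep '[{"tx":-0.001,"ty":0.001,"tz":0.025,"rx":0,"ry":0,"rz":0},{"tx":0,"ty":0,"tz":0.035,"rx":0,"ry":0,"rz":0},{"tx":0,"ty":0,"tz":0.02,"rx":0,"ry":0,"rz":0},{"tx":0,"ty":0,"tz":0.009,"rx":0,"ry":0,"rz":0},{"tx":0,"ty":0,"tz":0,"rx":0,"ry":0,"rz":0},{"tx":0,"ty":0,"tz":0,"rx":0,"ry":0,"rz":0}]' 0.015 30
```

```text
time_s: 7.3
tool_pos: [0.4747, -0.3981, 0.0398]
tool_rot: [179.9, -0.1, -10.6]
force: [-0.0, 0.1, -0.7]
grip_width: 0.0239
```

```bash
python3 -m creep '[{"tx":0,"ty":0,"tz":0.005,"rx":0,"ry":0,"rz":0},{"tx":0,"ty":0,"tz":0.001,"rx":0,"ry":0,"rz":0},{"tx":0,"ty":0,"tz":0,"rx":0,"ry":0,"rz":0}]' 0.015 30
```

```text
time_s: 7.68
tool_pos: [0.4738, -0.3976, 0.0326]
tool_rot: [180.0, -0.0, -10.6]
force: [-0.3, -0.6, -0.1]
grip_width: 0.0241
```

```bash
python3 -m creep '[{"tx":0,"ty":0,"tz":0,"rx":0,"ry":0,"rz":0},{"tx":0,"ty":0,"tz":0,"rx":0,"ry":0,"rz":0},{"tx":0,"ty":0,"tz":0,"rx":0,"ry":0,"rz":0},{"tx":0,"ty":0,"tz":-0.02,"rx":0,"ry":0,"rz":0},{"tx":0,"ty":0,"tz":-0.05,"rx":0,"ry":0,"rz":0},{"tx":0,"ty":0,"tz":-0.05,"rx":0,"ry":0,"rz":0},{"tx":0,"ty":0,"tz":-0.05,"rx":0,"ry":0,"rz":0},{"tx":0,"ty":0,"tz":0,"rx":0,"ry":0,"rz":0}]' 0.047 30;  python3 go.py .4257 .112 .2 180 0 74.5
```

```text
time_s: 8.68
tool_pos: [0.4766, -0.3991, 0.2096]
tool_rot: [179.7, -0.6, -10.6]
force: [0.6, -0.4, -0.3]
grip_width: 0.0473
tool shift mm [-143.7 -493.2    5.3] turn deg [  0.69  -0.19 -85.05] shift in target frame [ 478.9 -185.6    9.6]
{'time_s': 8.675, 'qpos': [56.859, 17.217, -23.611, 90.306, 7.205, 73.317, -68.357], 'tool_pos': [0.477, -0.399, 0.21], 'tool_rot': [179.656, -0.556, -10.551], 'force': [0.612, -0.373, -0.338], 'grip_width': 0.047}
```

```bash
python3 -m creep '[{"tx":-0.01,"ty":-0.034,"tz":0,"rx":0,"ry":0,"rz":0},{"tx":-0.016,"ty":-0.055,"tz":0,"rx":0,"ry":0,"rz":0},{"tx":-0.016,"ty":-0.055,"tz":0,"rx":0,"ry":0,"rz":0},{"tx":-0.016,"ty":-0.055,"tz":0,"rx":0,"ry":0,"rz":0},{"tx":-0.016,"ty":-0.055,"tz":0,"rx":0,"ry":0,"rz":0},{"tx":-0.016,"ty":-0.055,"tz":0,"rx":0,"ry":0,"rz":0},{"tx":-0.016,"ty":-0.055,"tz":0,"rx":0,"ry":0,"rz":0},{"tx":-0.016,"ty":-0.055,"tz":0,"rx":0,"ry":0,"rz":0},{"tx":-0.016,"ty":-0.055,"tz":0,"rx":0,"ry":0,"rz":0},{"tx":-0.006,"ty":-0.019,"tz":0,"rx":0,"ry":0,"rz":-10},{"tx":0,"ty":0,"tz":0,"rx":0,"ry":0,"rz":-10.5},{"tx":0,"ty":0,"tz":0,"rx":0,"ry":0,"rz":-10.5},{"tx":0,"ty":0,"tz":0,"rx":0,"ry":0,"rz":-10.5},{"tx":0,"ty":0,"tz":0,"rx":0,"ry":0,"rz":-10.5},{"tx":0,"ty":0,"tz":0,"rx":0,"ry":0,"rz":-10.5},{"tx":0,"ty":0,"tz":0,"rx":0,"ry":0,"rz":-10.5},{"tx":0,"ty":0,"tz":0,"rx":0,"ry":0,"rz":-10.5},{"tx":0,"ty":0,"tz":0,"rx":0,"ry":0,"rz":0}]' 0.06 30;  python3 go.py .4257 .112 .028 180 0 74.5;python3 - <<'E'
from h import *
t=cam("top");s=cam("side")
save(t,"d_t.png",(340,180,500,320),4);save(s,"d_s.png",(160,120,360,270),4)
E
```

```text
time_s: 10.92
tool_pos: [0.4223, 0.1136, 0.2025]
tool_rot: [-180.0, 0.0, 72.8]
force: [-0.6, 1.1, 0.5]
grip_width: 0.06
tool shift mm [ -0.5   3.7 174.5] turn deg [-0.01  0.03 -1.65] shift in target frame [ -0.7   3.7 174.5]
{'time_s': 10.925, 'qpos': [28.556, -6.11, -43.84, 113.728, -4.454, 70.761, -30.804], 'tool_pos': [0.422, 0.114, 0.202], 'tool_rot': [-179.995, 0.03, 72.845], 'force': [-0.587, 1.149, 0.452], 'grip_width': 0.06}
```

View pics/d_t.png

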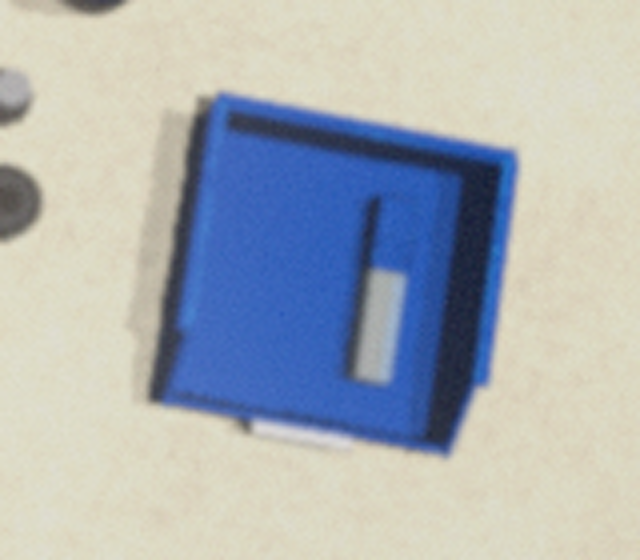

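View pics/d_s.png

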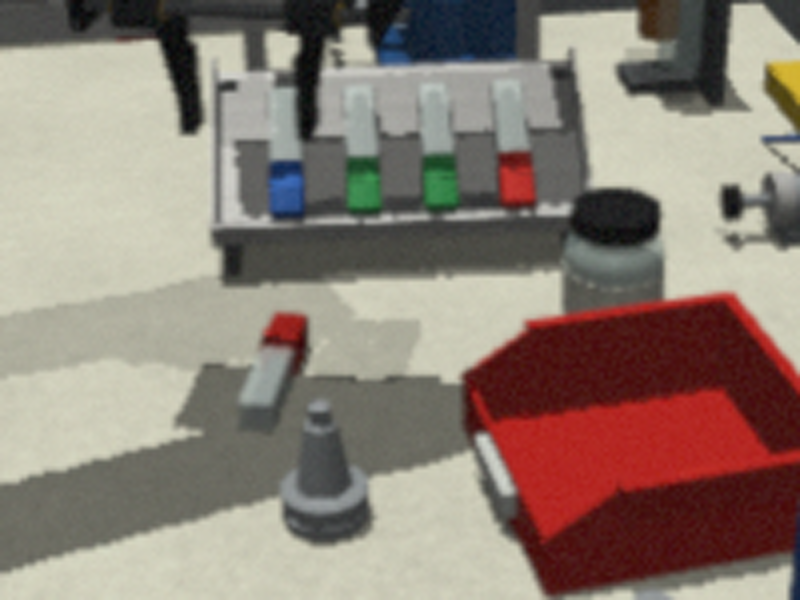

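```bash
python3 -m creep '[{"tx":0,"ty":0.004,"tz":0.03,"rx":0,"ry":0,"rz":-1.6},{"tx":0,"ty":0,"tz":0.05,"rx":0,"ry":0,"rz":0},{"tx":0,"ty":0,"tz":0.05,"rx":0,"ry":0,"rz":0},{"tx":0,"ty":0,"tz":0.025,"rx":0,"ry":0,"rz":0},{"tx":0,"ty":0,"tz":0.007,"rx":0,"ry":0,"rz":0},{"tx":0,"ty":0,"tz":0,"rx":0,"ry":0,"rz":0},{"tx":0,"ty":0,"tz":0,"rx":0,"ry":0,"rz":0}]' 0.06 30;  python3 go.py .4257 .112 .028 180 0 74.5;python3 - <<'E'
from h import *
s=cam("side")
save(s,"e_s.png",(160,120,360,270),4)
E
```

```text
time_s: 11.9
tool_pos: [0.4276, 0.1125, 0.0418]
tool_rot: [179.9, -0.0, 74.5]
force: [-0.3, 0.2, 0.4]
grip_width: 0.0599
tool shift mm [-1.  -1.8 13.8] turn deg [ 0.14 -0.03 -0.  ] shift in target frame [-1.  -1.7 13.8]
{'time_s': 11.9, 'qpos': [25.399, 9.565, -45.551, 122.77, 8.89, 50.705, -40.896], 'tool_pos': [0.428, 0.113, 0.042], 'tool_rot': [179.859, -0.031, 74.496], 'force': [-0.254, 0.185, 0.36], 'grip_width': 0.06}
```

View pics/e_s.png

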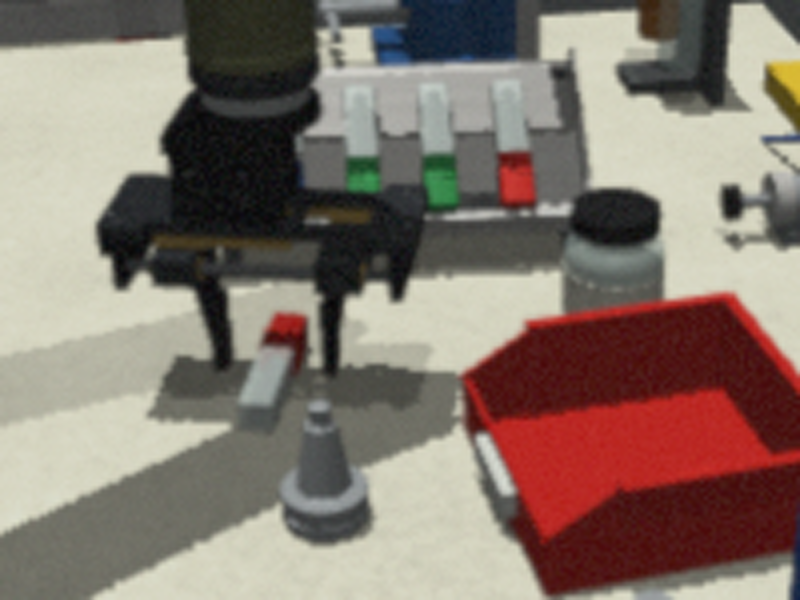

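```bash
python3 -m creep '[{"tx":0,"ty":-0.002,"tz":0.01,"rx":0,"ry":0,"rz":0},{"tx":0,"ty":0,"tz":0.004,"rx":0,"ry":0,"rz":0},{"tx":0,"ty":0,"tz":0,"rx":0,"ry":0,"rz":0}]' 0.06 30; python3 -m creep '[{"tx":0,"ty":0,"tz":0,"rx":0,"ry":0,"rz":0},{"tx":0,"ty":0,"tz":0,"rx":0,"ry":0,"rz":0},{"tx":0,"ty":0,"tz":0,"rx":0,"ry":0,"rz":0},{"tx":0,"ty":0,"tz":0,"rx":0,"ry":0,"rz":0},{"tx":0,"ty":0,"tz":0,"rx":0,"ry":0,"rz":0}]' 0.015 30; python3 go.py .6 0 .2 180 0 5.6
```

```text
time_s: 12.32
tool_pos: [0.4241, 0.1129, 0.0261]
tool_rot: [-179.9, 0.0, 74.5]
force: [-0.5, 0.1, -0.0]
grip_width: 0.0599
time_s: 12.95
tool_pos: [0.4246, 0.1129, 0.0266]
tool_rot: [180.0, 0.0, 74.5]
force: [0.2, -0.2, 0.1]
grip_width: 0.0237
tool shift mm [ -62.   199.2 -173.4] turn deg [ 1.000e-02 -0.000e+00  6.893e+01] shift in target frame [ 163.5  129.5 -173.4]
{'time_s': 12.95, 'qpos': [24.66, 11.128, -45.168, 123.607, 10.46, 48.972, -42.341], 'tool_pos': [0.425, 0.113, 0.027], 'tool_rot': [179.995, 0.003, 74.533], 'force': [0.222, -0.157, 0.08], 'grip_width': 0.024}
```

```bash
python3 -m creep '[{"tx":0,"ty":0,"tz":-0.015,"rx":0,"ry":0,"rz":0},{"tx":0,"ty":0,"tz":-0.035,"rx":0,"ry":0,"rz":0},{"tx":0,"ty":0,"tz":-0.04,"rx":0,"ry":0,"rz":9},{"tx":0,"ty":0,"tz":-0.04,"rx":0,"ry":0,"rz":10},{"tx":0,"ty":0,"tz":-0.01,"rx":0,"ry":0,"rz":10},{"tx":0,"ty":0,"tz":0,"rx":0,"ry":0,"rz":10},{"tx":0,"ty":0,"tz":0,"rx":0,"ry":0,"rz":10},{"tx":0,"ty":0,"tz":0,"rx":0,"ry":0,"rz":10},{"tx":0,"ty":0,"tz":0,"rx":0,"ry":0,"rz":10},{"tx":0.02,"ty":0.02,"tz":0,"rx":0,"ry":0,"rz":0},{"tx":0.038,"ty":0.039,"tz":0,"rx":0,"ry":0,"rz":0},{"tx":0.038,"ty":0.039,"tz":0,"rx":0,"ry":0,"rz":0},{"tx":0.038,"ty":0.039,"tz":0,"rx":0,"ry":0,"rz":0},{"tx":0.038,"ty":0.039,"tz":0,"rx":0,"ry":0,"rz":0},{"tx":0.019,"ty":0.019,"tz":0,"rx":0,"ry":0,"rz":0},{"tx":0,"ty":0,"tz":0,"rx":0,"ry":0,"rz":0},{"tx":0,"ty":0,"tz":0,"rx":0,"ry":0,"rz":0}]' 0.015 30; python3 go.py .634 -.062 .033 180 0 5.6; python3 - <<'E'
from h import *
t=cam("top");s=cam("side")
save(t,"f_t.png",(210,120,350,260),4);save(s,"f_s.png",(200,120,400,300),4)
E
```

```text
time_s: 15.08
tool_pos: [0.6329, -0.0615, 0.167]
tool_rot: [-179.9, 0.0, 5.6]
force: [0.2, 0.1, -1.2]
grip_width: 0.0241
tool shift mm [  1.1   0.7 134. ] turn deg [-0.05  0.02  0.01] shift in target frame [  1.1   0.6 134. ]
{'time_s': 15.075, 'qpos': [33.415, 24.064, -38.744, 90.005, 15.559, 71.466, -92.271], 'tool_pos': [0.633, -0.062, 0.167], 'tool_rot': [-179.948, 0.017, 5.605], 'force': [0.175, 0.117, -1.192], 'grip_width': 0.024}
```

View pics/f_t.png

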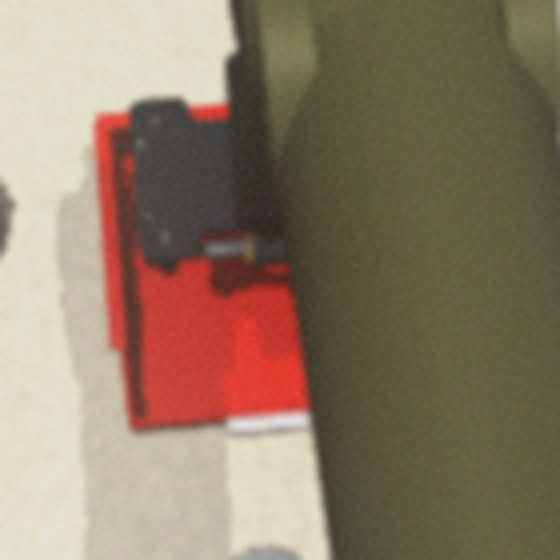

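View pics/f_s.png

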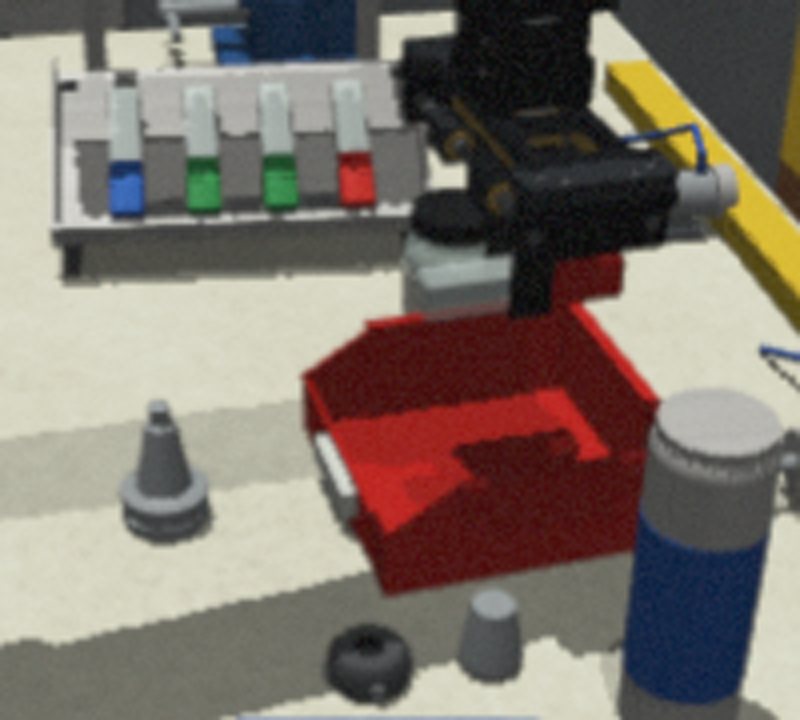

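```bash
python3 -m creep '[{"tx":0.001,"ty":0.001,"tz":0.03,"rx":0,"ry":0,"rz":0},{"tx":0,"ty":0,"tz":0.045,"rx":0,"ry":0,"rz":0},{"tx":0,"ty":0,"tz":0.03,"rx":0,"ry":0,"rz":0},{"tx":0,"ty":0,"tz":0.015,"rx":0,"ry":0,"rz":0},{"tx":0,"ty":0,"tz":0.007,"rx":0,"ry":0,"rz":0},{"tx":0,"ty":0,"tz":0,"rx":0,"ry":0,"rz":0},{"tx":0,"ty":0,"tz":0,"rx":0,"ry":0,"rz":0}]' 0.015 30; python3 go.py .634 -.062 .0325 180 0 5.6
```

```text
time_s: 16.05
tool_pos: [0.6355, -0.0637, 0.0409]
tool_rot: [180.0, -0.1, 5.5]
force: [-0.1, 0.2, 0.3]
grip_width: 0.0238
tool shift mm [-1.3 -1.8  8.4] turn deg [ 0.04 -0.12 -0.07] shift in target frame [-1.3 -1.8  8.4]
{'time_s': 16.05, 'qpos': [31.171, 31.516, -35.804, 95.781, 20.846, 59.376, -95.821], 'tool_pos': [0.635, -0.064, 0.041], 'tool_rot': [179.964, -0.12, 5.535], 'force': [-0.112, 0.236, 0.342], 'grip_width': 0.024}
```

```bash
python3 -m creep '[{"tx":0,"ty":0,"tz":0.006,"rx":0,"ry":0,"rz":0},{"tx":0,"ty":0,"tz":0.002,"rx":0,"ry":0,"rz":0},{"tx":0,"ty":0,"tz":0.001,"rx":0,"ry":0,"rz":0},{"tx":0,"ty":0,"tz":0,"rx":0,"ry":0,"rz":0}]' 0.015 30
```

```text
time_s: 16.55
tool_pos: [0.6345, -0.0638, 0.0316]
tool_rot: [180.0, 0.0, 5.5]
force: [-2.2, -0.6, 6.1]
grip_width: 0.0239
```

```bash
python3 -m creep '[{"tx":0,"ty":0,"tz":0,"rx":0,"ry":0,"rz":0},{"tx":0,"ty":0,"tz":0,"rx":0,"ry":0,"rz":0},{"tx":0,"ty":0,"tz":0,"rx":0,"ry":0,"rz":0},{"tx":0,"ty":0,"tz":-0.02,"rx":0,"ry":0,"rz":0},{"tx":0,"ty":0,"tz":-0.045,"rx":0,"ry":0,"rz":0},{"tx":0,"ty":0,"tz":-0.055,"rx":0,"ry":0,"rz":0},{"tx":0,"ty":0,"tz":-0.055,"rx":0,"ry":0,"rz":-10},{"tx":0,"ty":0,"tz":-0.03,"rx":0,"ry":0,"rz":-10},{"tx":0,"ty":0,"tz":0,"rx":0,"ry":0,"rz":-10},{"tx":0,"ty":0,"tz":0,"rx":0,"ry":0,"rz":-10},{"tx":0,"ty":0,"tz":0,"rx":0,"ry":0,"rz":-10},{"tx":0,"ty":0,"tz":0,"rx":0,"ry":0,"rz":-10},{"tx":0,"ty":0,"tz":0,"rx":0,"ry":0,"rz":-10},{"tx":0,"ty":0,"tz":0,"rx":0,"ry":0,"rz":-10},{"tx":0,"ty":0,"tz":0,"rx":0,"ry":0,"rz":0}]' 0.047 30;  python3 go.py .606 .16 .25 180 0 85.85
```

```text
time_s: 18.42
tool_pos: [0.6346, -0.0634, 0.2366]
tool_rot: [179.9, -0.0, 85.4]
force: [-0.0, -0.1, -0.0]
grip_width: 0.0468
tool shift mm [220.5 -46.3 -13.4] turn deg [ 0.06 -0.01 -0.41] shift in target frame [220.8 -44.7 -13.4]
{'time_s': 18.425, 'qpos': [43.44, 25.742, -53.791, 84.514, 20.829, 80.197, -15.7], 'tool_pos': [0.635, -0.063, 0.237], 'tool_rot': [179.945, -0.015, 85.44], 'force': [-0.044, -0.091, -0.013], 'grip_width': 0.047}
```

```bash
python3 -m creep '[{"tx":0.03,"ty":-0.006,"tz":0,"rx":0,"ry":0,"rz":0},{"tx":0.05,"ty":-0.01,"tz":-0.003,"rx":0,"ry":0,"rz":0},{"tx":0.055,"ty":-0.012,"tz":-0.005,"rx":0,"ry":0,"rz":0},{"tx":0.055,"ty":-0.012,"tz":-0.005,"rx":0,"ry":0,"rz":0},{"tx":0.03,"ty":-0.006,"tz":0,"rx":0,"ry":0,"rz":-0.4},{"tx":0,"ty":0,"tz":0,"rx":0,"ry":8,"rz":0},{"tx":0,"ty":0,"tz":0,"rx":0,"ry":10,"rz":0},{"tx":0,"ty":0,"tz":0,"rx":0,"ry":10,"rz":0},{"tx":0,"ty":0,"tz":0,"rx":0,"ry":2,"rz":0},{"tx":0,"ty":0,"tz":0,"rx":0,"ry":0,"rz":0}]' 0.047 30;  python3 go.py .606 .2158 .184 180 -30 85.85; python3 fit.py | head -2; python3 - <<'E'
from h import *
t=cam("top");s=cam("side")
save(t,"g_t.png",(60,110,260,300),3.6);save(s,"g_s.png",(190,40,390,200),4)
E
```

```text
time_s: 19.68
tool_pos: [0.6057, 0.1592, 0.2486]
tool_rot: [-179.9, -29.9, 85.8]
force: [-0.8, 0.2, 0.5]
grip_width: 0.0469
tool shift mm [16.7 -3.7 84.1] turn deg [-0.07  0.07 -0.03] shift in target frame [16.6 -3.8 84.2]
{'time_s': 19.675, 'qpos': [51.06, 27.217, -67.739, 93.222, -3.896, 66.804, -15.12], 'tool_pos': [0.606, 0.159, 0.249], 'tool_rot': [-179.91, -29.926, 85.811], 'force': [-0.797, 0.228, 0.483], 'grip_width': 0.047}
rack [0.53164543 0.31128956 1.4983221 ] 85.847532761096
[[-1.4, -0.6], [-0.6, 0.4], [1.2, -1.9], [0.1, 1.2], [0.3, -1.2], [-0.6, 0.5], [0.9, -0.0], [0.2, 0.3], [-0.0, -2.2], [-0.2, -0.4], [1.5, -0.1], [1.4, 0.7], [-0.3, -1.2], [0.0, -1.1], [-0.3, -0.8], [-0.2, -0.8], [-0.2, -1.0], [-0.4, -1.0], [-0.3, -1.4], [-0.1, -1.3], [-0.2, 2.6], [0.3, 8.4]]
```

View pics/g_t.png

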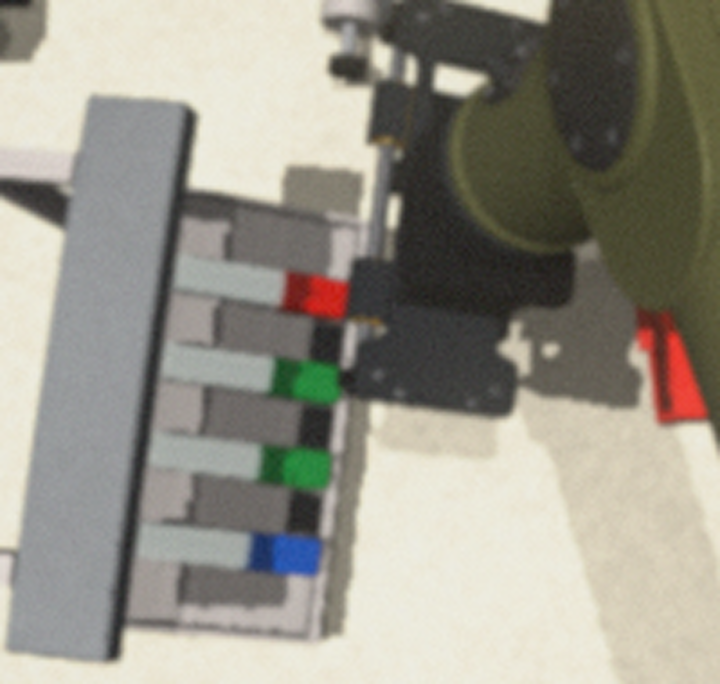

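View pics/g_s.png

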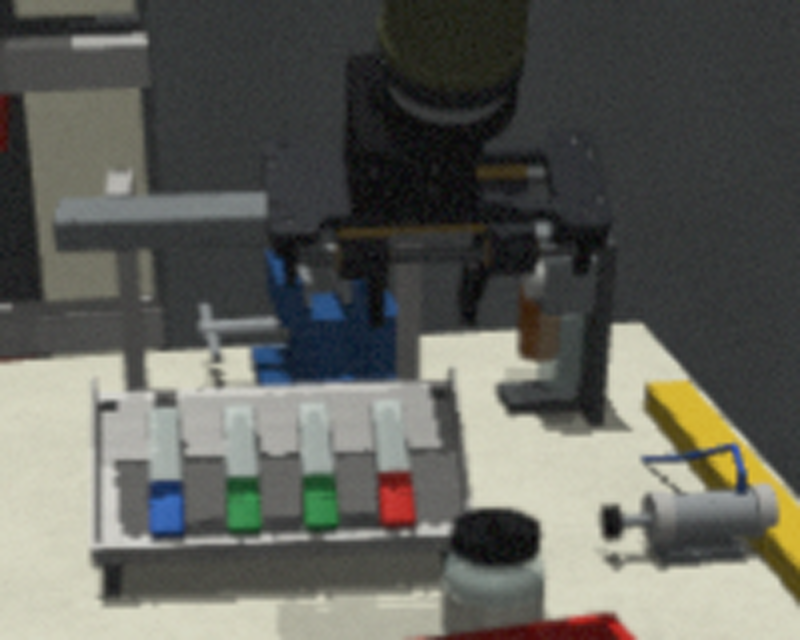

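```bash
python3 -m creep '[{"tx":0.006,"ty":-0.002,"tz":0.03,"rx":0,"ry":0,"rz":0},{"tx":0.006,"ty":-0.002,"tz":0.035,"rx":0,"ry":0,"rz":0},{"tx":0.005,"ty":0,"tz":0.02,"rx":0,"ry":0,"rz":0},{"tx":0,"ty":0,"tz":0,"rx":0,"ry":0,"rz":0},{"tx":0,"ty":0,"tz":0,"rx":0,"ry":0,"rz":0}]' 0.044 30;  python3 go.py .6103 .2756 .0803 180 -30 85.85; python3 - <<'E'
from h import *
t=cam("top");s=cam("side")
save(t,"i_t.png",(60,110,260,300),3.6);save(s,"i_s.png",(230,60,350,180),5)
o=env.get_obs();R=Ro.from_euler('xyz',o["tool_rot"],degrees=True)
P=[R.apply([x,y,.025])+o["tool_pos"] for y in(.022,-.022,.037,-.037) for x in(-.0095,.0095)]
print(np.round((proj(s,P)-[230,60]+.5)*5-.5))
print(np.round((proj(t,P)-[60,110]+.5)*3.6-.5))
E
```

```text
time_s: 20.5
tool_pos: [0.6063, 0.2171, 0.1844]
tool_rot: [179.9, -30.0, 86.0]
force: [-0.1, -0.3, 0.3]
grip_width: 0.0439
tool shift mm [ -1.2  -0.3 119.5] turn deg [0.01 0.02 0.15] shift in target frame [ -1.2  -0.2 119.5]
{'time_s': 20.5, 'qpos': [43.228, 30.554, -64.714, 97.107, -0.862, 57.867, -18.975], 'tool_pos': [0.606, 0.217, 0.184], 'tool_rot': [179.906, -29.977, 86.027], 'force': [-0.127, -0.253, 0.345], 'grip_width': 0.044}
[[349. 388.]
 [345. 359.]
 [266. 391.]
 [263. 362.]
 [377. 387.]
 [373. 358.]
 [237. 392.]
 [235. 363.]]
[[345. 228.]
 [312. 222.]
 [335. 305.]
 [302. 299.]
 [348. 203.]
 [315. 196.]
 [332. 331.]
 [298. 326.]]
```

View pics/i_t.png

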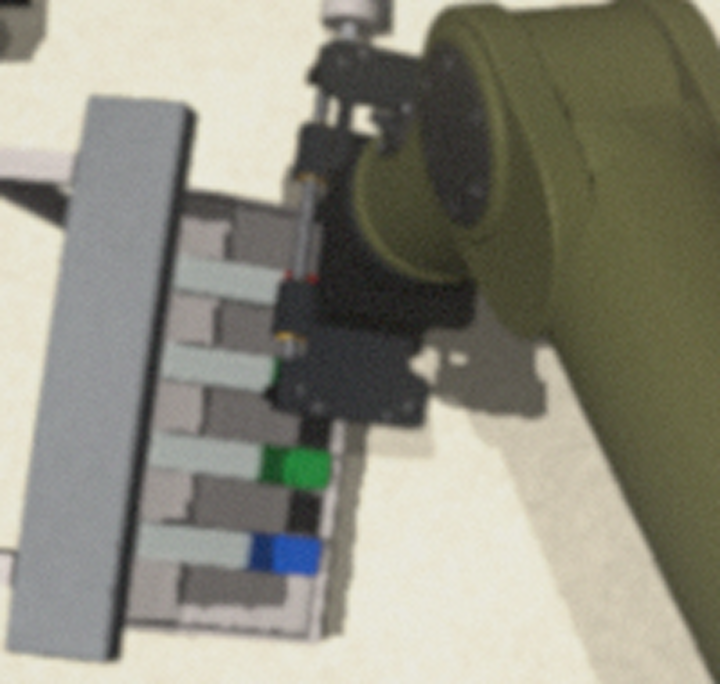

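View pics/i_s.png

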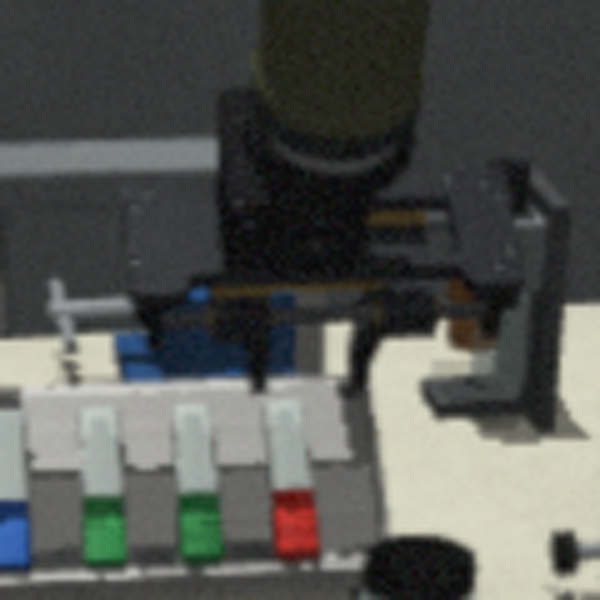

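```bash
python3 -m creep '[{"tx":-0.001,"ty":0,"tz":0.03,"rx":0,"ry":0,"rz":0},{"tx":0,"ty":0,"tz":0.03,"rx":0,"ry":0,"rz":0},{"tx":0,"ty":0,"tz":0.02,"rx":0,"ry":0,"rz":0},{"tx":0,"ty":0,"tz":0.01,"rx":0,"ry":0,"rz":0},{"tx":0,"ty":0,"tz":0,"rx":0,"ry":0,"rz":0},{"tx":0,"ty":0,"tz":0,"rx":0,"ry":0,"rz":0}]' 0.044 30;  python3 go.py .6103 .2756 .0803 180 -30 85.85; python3 - <<'E'
from h import *
s=cam("side")
save(s,"j_s.png",(230,60,350,180),5)
E
```

```text
time_s: 21.35
tool_pos: [0.6098, 0.2603, 0.1058]
tool_rot: [179.9, -30.0, 85.9]
force: [-0.6, 0.2, 0.2]
grip_width: 0.044
tool shift mm [ 0.5 -0.7 29.7] turn deg [ 0.05 -0.    0.07] shift in target frame [ 0.5 -0.6 29.7]
{'time_s': 21.35, 'qpos': [35.122, 35.967, -59.847, 99.697, 3.396, 48.836, -22.16], 'tool_pos': [0.61, 0.26, 0.106], 'tool_rot': [179.915, -30.004, 85.927], 'force': [-0.559, 0.154, 0.157], 'grip_width': 0.044}
```

View pics/j_s.png

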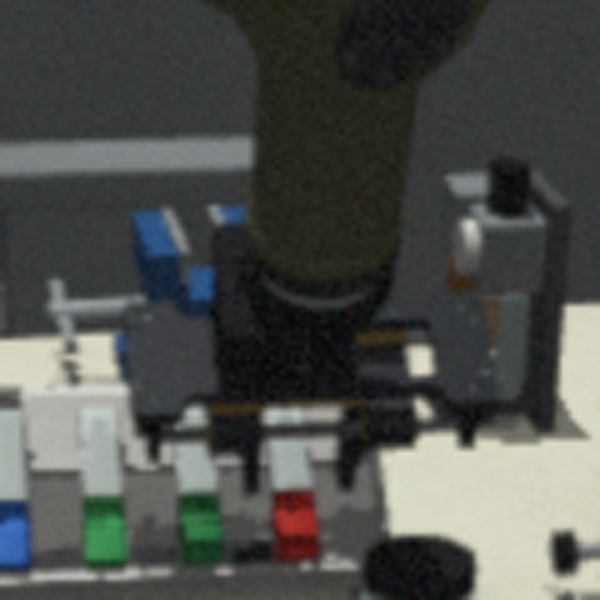

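```bash
python3 -m creep '[{"tx":0.0,"ty":-0.001,"tz":0.015,"rx":0,"ry":0,"rz":0},{"tx":0,"ty":0,"tz":0.008,"rx":0,"ry":0,"rz":0},{"tx":0,"ty":0,"tz":0.003,"rx":0,"ry":0,"rz":0},{"tx":0,"ty":0,"tz":0,"rx":0,"ry":0,"rz":0}]' 0.044 30;  python3 go.py .6103 .2756 .0803 180 -30 85.85; python3 - <<'E'
from h import *
t=cam("top");s=cam("side")
save(t,"k_t.png",(60,110,260,300),3.6);save(s,"k_s.png",(230,60,350,180),5)
E
```

```text
time_s: 21.9
tool_pos: [0.6087, 0.274, 0.0821]
tool_rot: [-180.0, -30.0, 85.9]
force: [1.0, -0.0, -0.1]
grip_width: 0.0444
tool shift mm [0.6 1.5 2.5] turn deg [-0.08 -0.    0.08] shift in target frame [0.6 1.5 2.5]
{'time_s': 21.9, 'qpos': [32.647, 37.647, -58.316, 100.279, 4.608, 46.283, -23.119], 'tool_pos': [0.609, 0.274, 0.082], 'tool_rot': [-179.965, -30.002, 85.944], 'force': [0.996, -0.005, -0.137], 'grip_width': 0.044}
```

View pics/k_t.png

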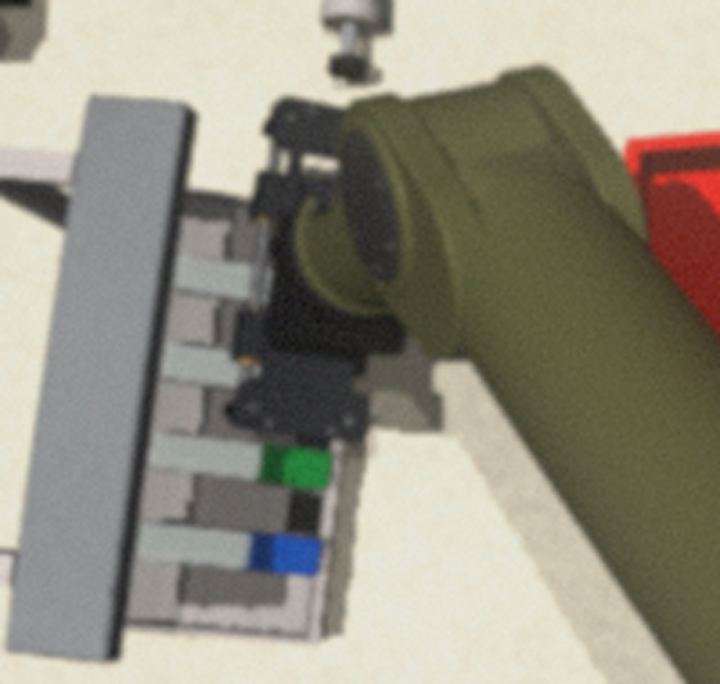

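View pics/k_s.png

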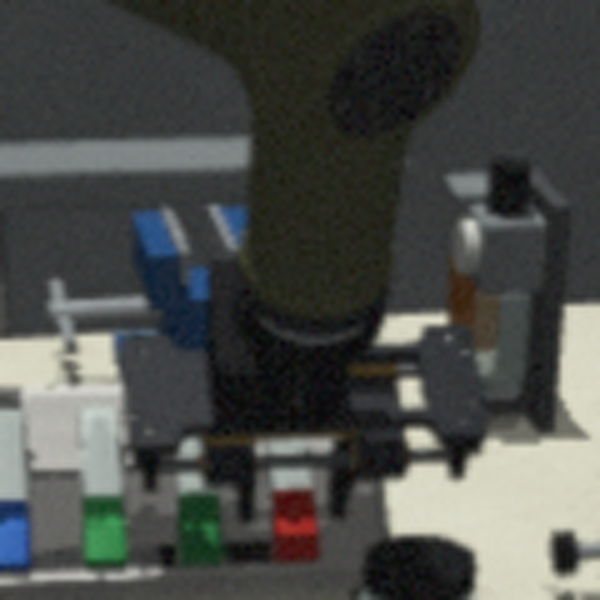

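```bash
python3 -m creep '[{"tx":0.0,"ty":0.001,"tz":0.002,"rx":0,"ry":0,"rz":0},{"tx":0,"ty":0,"tz":0,"rx":0,"ry":0,"rz":0},{"tx":0,"ty":0,"tz":0,"rx":0,"ry":0,"rz":0},{"tx":0,"ty":0,"tz":0,"rx":0,"ry":0,"rz":0},{"tx":0,"ty":0,"tz":0,"rx":0,"ry":0,"rz":0}]' 0.015 35;  python3 go.py .6103 .2756 .0803 180 -30 85.85
```

```text
time_s: 22.62
tool_pos: [0.6101, 0.2745, 0.0807]
tool_rot: [180.0, -30.0, 85.9]
force: [-0.6, -0.4, 0.2]
grip_width: 0.0238
tool shift mm [0.8 0.2 0.9] turn deg [-0.04  0.01  0.07] shift in target frame [0.8 0.2 0.9]
{'time_s': 22.625, 'qpos': [32.418, 37.829, -58.139, 100.149, 4.752, 46.164, -23.19], 'tool_pos': [0.61, 0.275, 0.081], 'tool_rot': [179.995, -29.99, 85.935], 'force': [-0.628, -0.361, 0.15], 'grip_width': 0.024}
```

```bash
python3 -m creep '[{"tx":0,"ty":0,"tz":-0.01,"rx":0,"ry":0,"rz":0},{"tx":0,"ty":0,"tz":-0.025,"rx":0,"ry":0,"rz":0},{"tx":0,"ty":0,"tz":-0.035,"rx":0,"ry":0,"rz":0},{"tx":0,"ty":0,"tz":-0.035,"rx":0,"ry":0,"rz":0},{"tx":0,"ty":0,"tz":-0.035,"rx":0,"ry":0,"rz":0},{"tx":0,"ty":0,"tz":-0.02,"rx":0,"ry":0,"rz":0},{"tx":0,"ty":0,"tz":0,"rx":0,"ry":0,"rz":0}]' 0.015 35;  python3 go.py .602 .15 .25 180 -30 85.85; python3 - <<'E'
from h import *
t=cam("top");s=cam("side")
save(t,"l_t.png",(60,110,260,300),3.6);save(s,"l_s.png",(190,40,390,200),4)
E
```

```text
time_s: 23.5
tool_pos: [0.6053, 0.1939, 0.2202]
tool_rot: [179.9, -30.0, 85.9]
force: [-0.3, 1.0, -0.8]
grip_width: 0.0235
tool shift mm [-23.3  -0.  -47.8] turn deg [0.12 0.03 0.04] shift in target frame [-23.3  -0.1 -47.8]
{'time_s': 23.5, 'qpos': [47.089, 28.402, -66.676, 95.342, -2.637, 62.191, -17.511], 'tool_pos': [0.605, 0.194, 0.22], 'tool_rot': [179.862, -29.973, 85.896], 'force': [-0.265, 1.034, -0.834], 'grip_width': 0.024}
```

View pics/l_s.png

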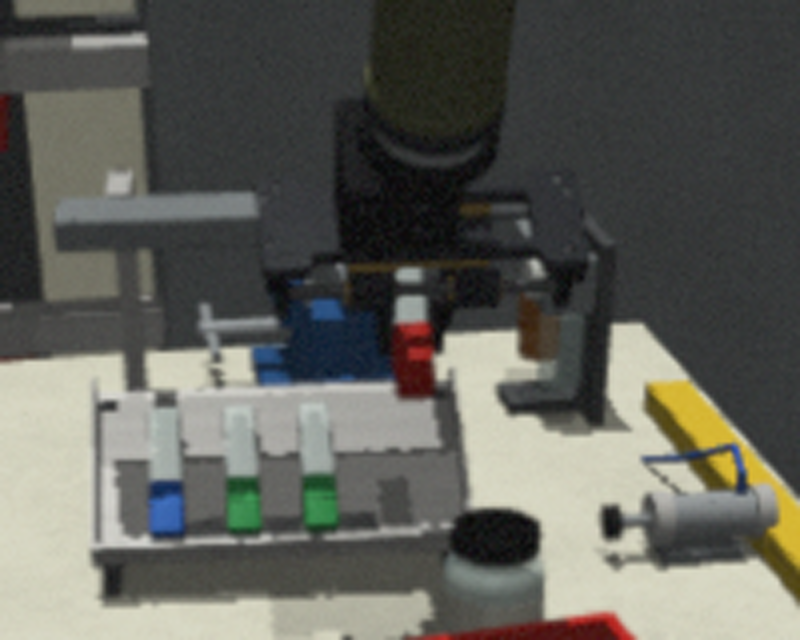

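View pics/l_t.png

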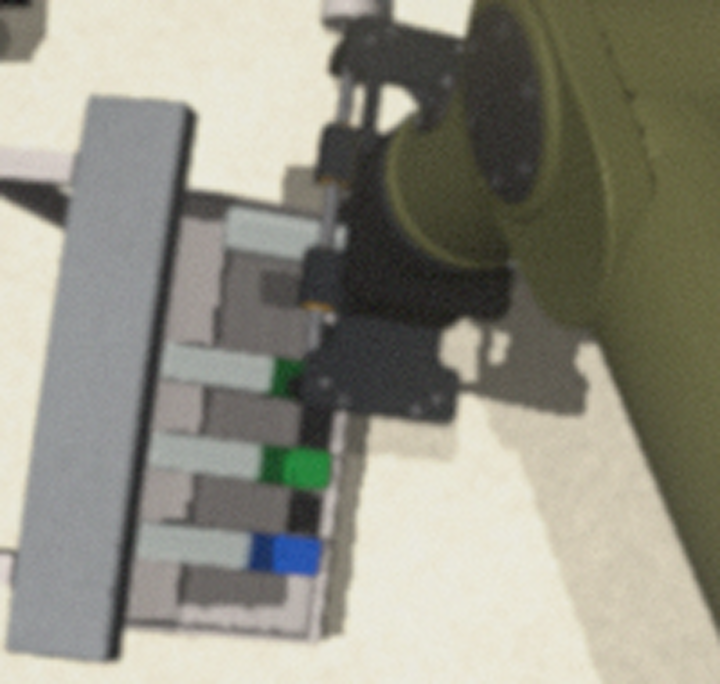

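```bash
python3 -m creep '[{"tx":-0.012,"ty":0,"tz":-0.024,"rx":0,"ry":0,"rz":0},{"tx":-0.012,"ty":0,"tz":-0.024,"rx":0,"ry":0,"rz":0},{"tx":0,"ty":0,"tz":0,"rx":0,"ry":-8,"rz":0},{"tx":0,"ty":0,"tz":0,"rx":0,"ry":-10,"rz":0},{"tx":0,"ty":0,"tz":0,"rx":0,"ry":-10,"rz":0},{"tx":-0.03,"ty":0.005,"tz":0,"rx":0,"ry":-2,"rz":0},{"tx":-0.045,"ty":0.008,"tz":0,"rx":0,"ry":0,"rz":0},{"tx":-0.045,"ty":0.008,"tz":0,"rx":0,"ry":0,"rz":0},{"tx":-0.025,"ty":0.005,"tz":0,"rx":0,"ry":0,"rz":0},{"tx":0,"ty":0,"tz":0.01,"rx":0,"ry":0,"rz":9},{"tx":0,"ty":0,"tz":0.015,"rx":0,"ry":0,"rz":10.2},{"tx":0,"ty":0,"tz":0.015,"rx":0,"ry":0,"rz":10.2},{"tx":0,"ty":0,"tz":0.015,"rx":0,"ry":0,"rz":10.2},{"tx":0,"ty":0,"tz":0.015,"rx":0,"ry":0,"rz":10.2},{"tx":0,"ty":0,"tz":0.015,"rx":0,"ry":0,"rz":10.2},{"tx":0,"ty":0,"tz":0,"rx":0,"ry":0,"rz":10.2},{"tx":0,"ty":0,"tz":0,"rx":0,"ry":0,"rz":10},{"tx":0,"ty":0,"tz":0,"rx":0,"ry":0,"rz":0},{"tx":0,"ty":0,"tz":0,"rx":0,"ry":0,"rz":0}]' 0.015 35;  python3 go.py .617 .0043 .035 180 0 5.6; python3 - <<'E'
from h import *
t=cam("top");s=cam("side")
save(t,"m_t.png",(210,120,350,260),4);save(s,"m_s.png",(200,120,400,300),4)
E
```

```text
time_s: 25.98
tool_pos: [0.6164, 0.0038, 0.162]
tool_rot: [-180.0, 0.1, 5.9]
force: [-0.1, -0.4, -0.2]
grip_width: 0.0238
tool shift mm [  0.8  -0.4 127. ] turn deg [-0.03  0.07  0.32] shift in target frame [  0.7  -0.4 127. ]
{'time_s': 25.975, 'qpos': [28.923, 22.062, -39.459, 93.17, 14.672, 70.144, -97.593], 'tool_pos': [0.616, 0.004, 0.162], 'tool_rot': [-179.975, 0.073, 5.922], 'force': [-0.065, -0.396, -0.172], 'grip_width': 0.024}
```

View pics/m_s.png

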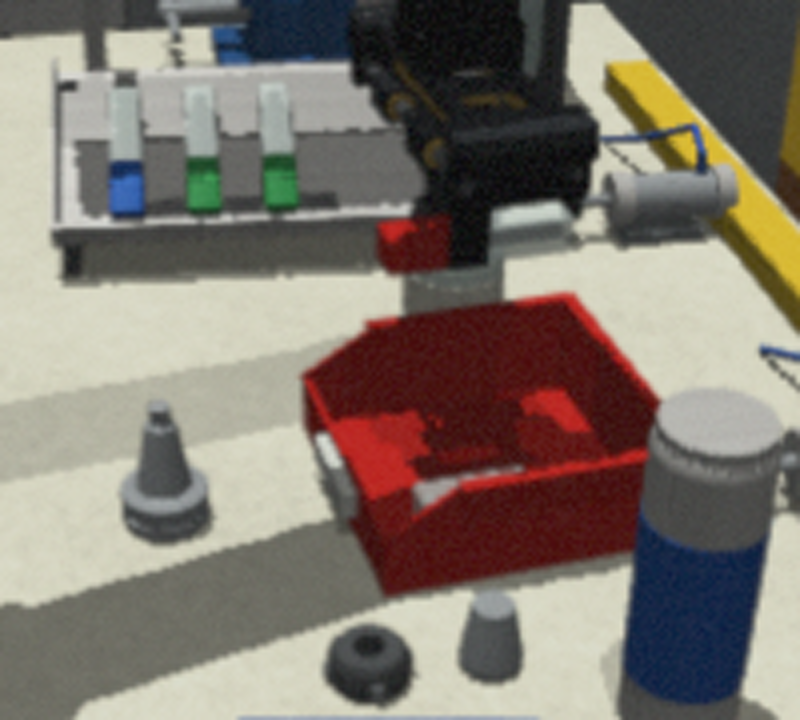

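View pics/m_t.png

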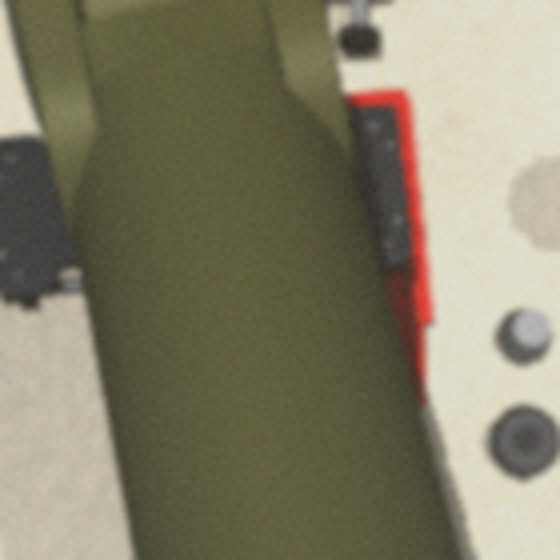

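```bash
python3 -m creep '[{"tx":0.001,"ty":0,"tz":0.03,"rx":0,"ry":0,"rz":0.3},{"tx":0,"ty":0,"tz":0.04,"rx":0,"ry":0,"rz":0},{"tx":0,"ty":0,"tz":0.03,"rx":0,"ry":0,"rz":0},{"tx":0,"ty":0,"tz":0.014,"rx":0,"ry":0,"rz":0},{"tx":0,"ty":0,"tz":0.004,"rx":0,"ry":0,"rz":0},{"tx":0,"ty":0,"tz":0,"rx":0,"ry":0,"rz":0},{"tx":0,"ty":0,"tz":0,"rx":0,"ry":0,"rz":0}]' 0.015 35; python3 go.py .617 .0043 .035 180 0 5.6
```

```text
time_s: 26.95
tool_pos: [0.6188, 0.0039, 0.0462]
tool_rot: [180.0, -0.1, 5.4]
force: [-0.2, -0.6, -0.6]
grip_width: 0.024
tool shift mm [-1.8 -0.6 11.2] turn deg [ 0.03 -0.13 -0.16] shift in target frame [-1.7 -0.6 11.2]
{'time_s': 26.95, 'qpos': [26.439, 29.148, -36.679, 98.592, 19.926, 58.768, -101.767], 'tool_pos': [0.619, 0.004, 0.046], 'tool_rot': [179.974, -0.127, 5.444], 'force': [-0.21, -0.64, -0.635], 'grip_width': 0.024}
```

```bash
python3 -m creep '[{"tx":0,"ty":0,"tz":0.006,"rx":0,"ry":0,"rz":0},{"tx":0,"ty":0,"tz":0.002,"rx":0,"ry":0,"rz":0},{"tx":0,"ty":0,"tz":0.001,"rx":0,"ry":0,"rz":0},{"tx":0,"ty":0,"tz":0.001,"rx":0,"ry":0,"rz":0},{"tx":0,"ty":0,"tz":0,"rx":0,"ry":0,"rz":0}]' 0.015 35
```

```text
time_s: 27.58
tool_pos: [0.6179, 0.0038, 0.0348]
tool_rot: [180.0, -0.0, 5.4]
force: [-0.3, -0.2, -1.0]
grip_width: 0.0239
```

```bash
python3 -m creep '[{"tx":0,"ty":0,"tz":0.001,"rx":0,"ry":0,"rz":0},{"tx":0,"ty":0,"tz":0.001,"rx":0,"ry":0,"rz":0},{"tx":0,"ty":0,"tz":0,"rx":0,"ry":0,"rz":0}]' 0.015 35
```

```text
time_s: 27.95
tool_pos: [0.6179, 0.0038, 0.0345]
tool_rot: [179.9, 0.0, 5.4]
force: [-5.4, 0.1, 10.7]
grip_width: 0.0236
```

```bash
python3 -m creep '[{"tx":0,"ty":0,"tz":0,"rx":0,"ry":0,"rz":0},{"tx":0,"ty":0,"tz":0,"rx":0,"ry":0,"rz":0},{"tx":0,"ty":0,"tz":0,"rx":0,"ry":0,"rz":0},{"tx":0,"ty":0,"tz":-0.02,"rx":0,"ry":0,"rz":0},{"tx":0,"ty":0,"tz":-0.045,"rx":0,"ry":0,"rz":0},{"tx":0,"ty":0,"tz":-0.055,"rx":0,"ry":0,"rz":0},{"tx":0,"ty":0,"tz":-0.055,"rx":0,"ry":0,"rz":-10},{"tx":0,"ty":0,"tz":-0.03,"rx":0,"ry":0,"rz":-10},{"tx":0,"ty":0,"tz":0,"rx":0,"ry":0,"rz":-10},{"tx":0,"ty":0,"tz":0,"rx":0,"ry":0,"rz":-10},{"tx":0,"ty":0,"tz":0,"rx":0,"ry":0,"rz":-10},{"tx":0,"ty":0,"tz":0,"rx":0,"ry":0,"rz":-10},{"tx":0,"ty":0,"tz":0,"rx":0,"ry":0,"rz":-10},{"tx":0,"ty":0,"tz":0,"rx":0,"ry":0,"rz":-10},{"tx":0,"ty":0,"tz":0,"rx":0,"ry":0,"rz":0}]' 0.047 30;  python3 go.py .444 .16 .25 180 0 85.85
```

```text
time_s: 29.82
tool_pos: [0.618, 0.0039, 0.239]
tool_rot: [179.9, -0.0, 85.3]
force: [0.4, -0.1, -0.0]
grip_width: 0.047
tool shift mm [ 141.4 -186.1  -11.2] turn deg [ 0.06 -0.01 -0.51] shift in target frame [ 143.1 -184.8  -11. ]
{'time_s': 29.825, 'qpos': [39.192, 22.876, -54.119, 87.302, 18.705, 79.321, -20.904], 'tool_pos': [0.618, 0.004, 0.239], 'tool_rot': [179.936, -0.01, 85.337], 'force': [0.368, -0.115, -0.022], 'grip_width': 0.047}
```

```bash
python3 -m creep '[{"tx":0.02,"ty":-0.026,"tz":0,"rx":0,"ry":0,"rz":0},{"tx":0.034,"ty":-0.045,"tz":-0.003,"rx":0,"ry":0,"rz":0},{"tx":0.034,"ty":-0.045,"tz":-0.004,"rx":0,"ry":0,"rz":0},{"tx":0.034,"ty":-0.045,"tz":-0.004,"rx":0,"ry":0,"rz":0},{"tx":0.019,"ty":-0.025,"tz":0,"rx":0,"ry":0,"rz":-0.5},{"tx":0,"ty":0,"tz":0,"rx":0,"ry":8,"rz":0},{"tx":0,"ty":0,"tz":0,"rx":0,"ry":10,"rz":0},{"tx":0,"ty":0,"tz":0,"rx":0,"ry":10,"rz":0},{"tx":0,"ty":0,"tz":0,"rx":0,"ry":2,"rz":0},{"tx":0,"ty":0,"tz":0,"rx":0,"ry":0,"rz":0}]' 0.047 30;  python3 go.py .4444 .2276 .184 180 -30 85.85;  python3 - <<'E'
from h import *
t=cam("top");s=cam("side")
save(t,"n_t.png",(60,110,320,300),3);save(s,"n_s.png",(190,40,390,240),3.6)
E
```

```text
time_s: 31.08
tool_pos: [0.4435, 0.1597, 0.2489]
tool_rot: [-179.9, -29.9, 85.9]
force: [0.9, 0.1, -0.2]
grip_width: 0.0469
tool shift mm [26.4 -3.8 90.1] turn deg [-0.09  0.1   0.03] shift in target frame [26.3 -4.  90.1]
{'time_s': 31.075, 'qpos': [48.042, -7.369, -46.025, 114.253, -36.906, 73.631, 9.73], 'tool_pos': [0.443, 0.16, 0.249], 'tool_rot': [-179.928, -29.901, 85.882], 'force': [0.893, 0.119, -0.174], 'grip_width': 0.047}
```

View pics/n_t.png

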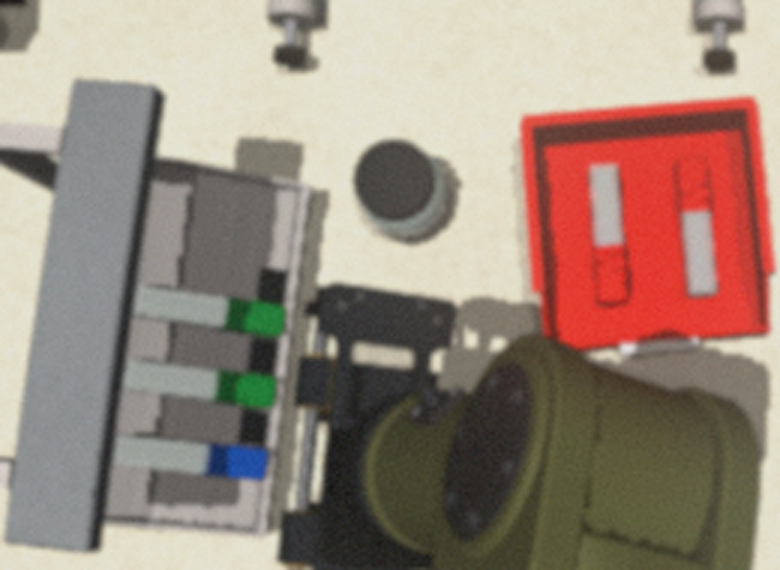

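View pics/n_s.png

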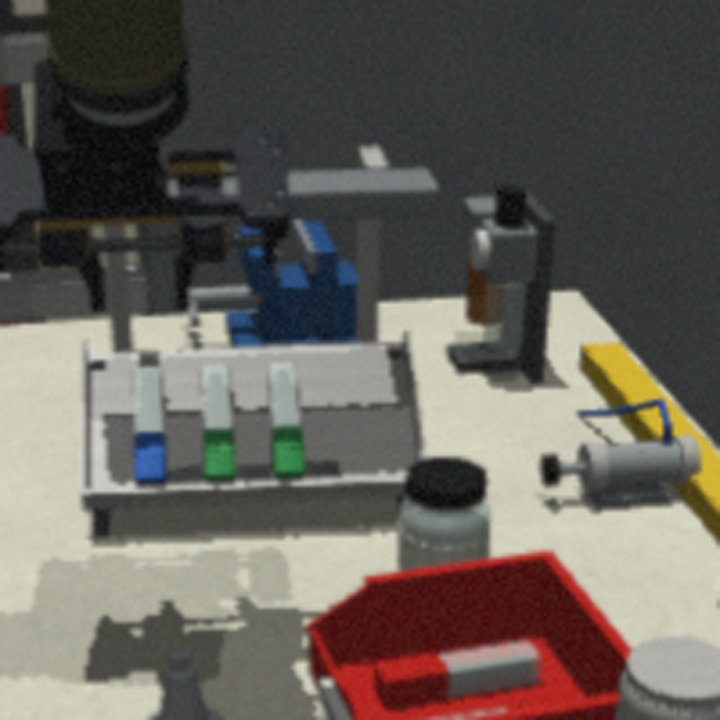

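```bash
python3 -m creep '[{"tx":0.009,"ty":-0.002,"tz":0.03,"rx":0,"ry":0,"rz":0},{"tx":0.009,"ty":-0.002,"tz":0.035,"rx":0,"ry":0,"rz":0},{"tx":0.008,"ty":0,"tz":0.025,"rx":0,"ry":0,"rz":0},{"tx":0,"ty":0,"tz":0,"rx":0,"ry":0,"rz":0},{"tx":0,"ty":0,"tz":0,"rx":0,"ry":0,"rz":0}]' 0.044 30;  python3 go.py .4487 .2874 .0803 180 -30 85.85; python3 - <<'E'
from h import *
t=cam("top");s=cam("side")
save(t,"o_t.png",(60,150,260,340),3.6);save(s,"o_s.png",(190,60,310,180),5)
E
```

```text
time_s: 31.8
tool_pos: [0.4449, 0.2269, 0.1848]
tool_rot: [179.9, -30.0, 86.0]
force: [0.4, -0.3, -0.1]
grip_width: 0.0436
tool shift mm [  0.3  -0.6 120.8] turn deg [0.   0.02 0.15] shift in target frame [  0.3  -0.6 120.8]
{'time_s': 31.8, 'qpos': [43.777, -1.607, -53.095, 118.19, -35.543, 60.356, 3.973], 'tool_pos': [0.445, 0.227, 0.185], 'tool_rot': [179.911, -29.977, 86.026], 'force': [0.372, -0.34, -0.055], 'grip_width': 0.044}
```

View pics/o_t.png

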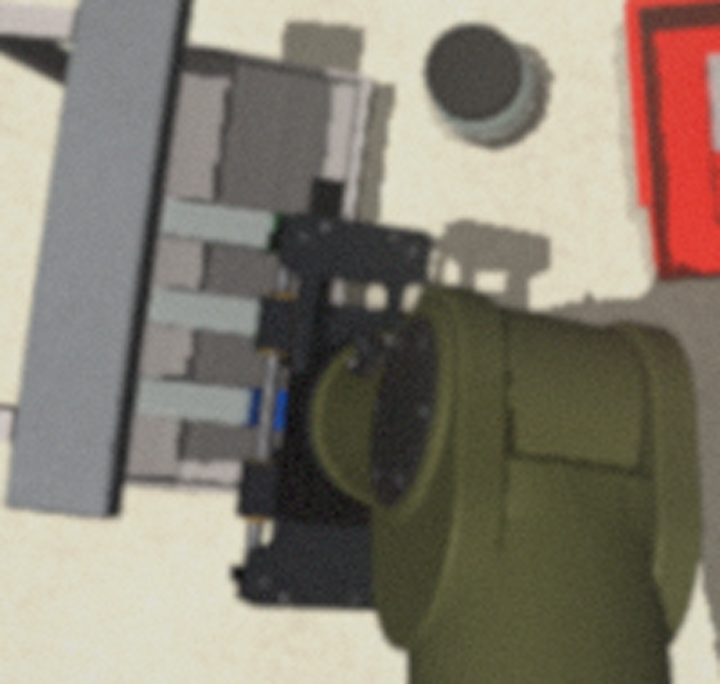

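View pics/o_s.png

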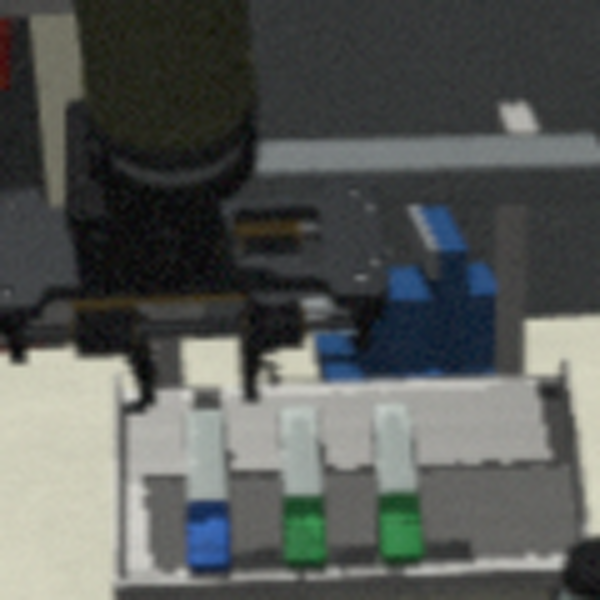

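```bash
python3 - <<'E'
from h import *
s=cam("side");R=Ro.from_euler('xyz',[180,-30,85.85],degrees=True)
for T in([.4449,.2269,.1848],[.4487,.2874,.0803],[.6063,.2171,.1844],[.6098,.2745,.0807]):
    print(np.round((proj(s,[R.apply([0,y,.025])+T for y in(-.022,0,.022)])-[190,60]+.5)*5-.5).tolist())
E
```

```text
[[155.0, 388.0], [197.0, 387.0], [239.0, 385.0]]
[[170.0, 520.0], [209.0, 518.0], [247.0, 517.0]]
[[463.0, 376.0], [505.0, 374.0], [546.0, 373.0]]
[[452.0, 508.0], [490.0, 507.0], [528.0, 505.0]]
```

```bash
python3 -m creep '[{"tx":0,"ty":0,"tz":0.03,"rx":0,"ry":0,"rz":0},{"tx":0,"ty":0,"tz":0.03,"rx":0,"ry":0,"rz":0},{"tx":0,"ty":0,"tz":0.02,"rx":0,"ry":0,"rz":0},{"tx":0,"ty":0,"tz":0.01,"rx":0,"ry":0,"rz":0},{"tx":0,"ty":0,"tz":0,"rx":0,"ry":0,"rz":0},{"tx":0,"ty":0,"tz":0,"rx":0,"ry":0,"rz":0}]' 0.044 30;  python3 go.py .4487 .2874 .0803 180 -30 85.85; python3 - <<'E'
from h import *
s=cam("side")
save(s,"p_s.png",(190,60,310,180),5)
E
```

```text
time_s: 32.7
tool_pos: [0.4484, 0.2712, 0.1066]
tool_rot: [179.9, -30.0, 85.9]
force: [1.1, -0.7, 0.5]
grip_width: 0.0442
tool shift mm [ 0.9 -0.9 30.8] turn deg [0.05 0.02 0.06] shift in target frame [ 0.9 -0.9 30.8]
{'time_s': 32.7, 'qpos': [37.171, 10.231, -56.02, 121.019, -27.72, 44.938, -3.256], 'tool_pos': [0.448, 0.271, 0.107], 'tool_rot': [179.918, -29.984, 85.92], 'force': [1.106, -0.724, 0.508], 'grip_width': 0.044}
```

View pics/p_s.png

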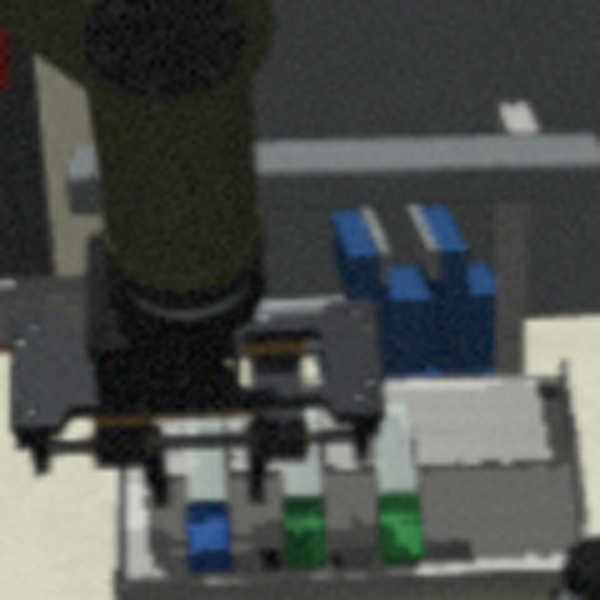

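```bash
python3 -m creep '[{"tx":0.001,"ty":-0.001,"tz":0.015,"rx":0,"ry":0,"rz":0},{"tx":0,"ty":0,"tz":0.009,"rx":0,"ry":0,"rz":0},{"tx":0,"ty":0,"tz":0.004,"rx":0,"ry":0,"rz":0},{"tx":0,"ty":0,"tz":0,"rx":0,"ry":0,"rz":0}]' 0.044 30;  python3 go.py .4487 .2874 .0803 180 -30 85.85; python3 - <<'E'
from h import *
s=cam("side")
save(s,"q_s.png",(190,60,310,180),5)
E
```

```text
time_s: 33.25
tool_pos: [0.4476, 0.2866, 0.0822]
tool_rot: [-180.0, -30.0, 85.9]
force: [-0.9, -0.4, -0.0]
grip_width: 0.0441
tool shift mm [-0.2  1.   2. ] turn deg [-0.06 -0.    0.08] shift in target frame [-0.2  1.   2. ]
{'time_s': 33.25, 'qpos': [33.667, 14.068, -55.259, 121.579, -24.787, 40.414, -5.939], 'tool_pos': [0.448, 0.287, 0.082], 'tool_rot': [-179.983, -30.002, 85.938], 'force': [-0.871, -0.41, -0.016], 'grip_width': 0.044}
```

View pics/q_s.png

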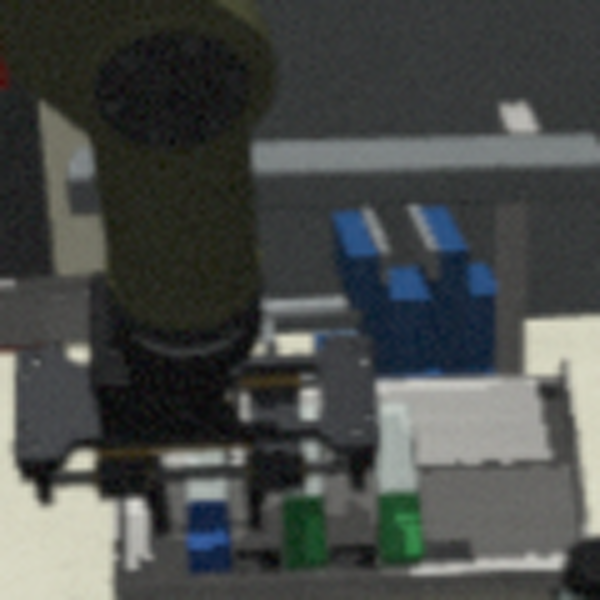

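Fingers straddle the blue tube (tips at about x 165 and 255, tube 187–228, green starts at 283). I'll close on it.

```bash
python3 -m creep '[{"tx":0.0,"ty":0.001,"tz":0.002,"rx":0,"ry":0,"rz":0},{"tx":0,"ty":0,"tz":0,"rx":0,"ry":0,"rz":0},{"tx":0,"ty":0,"tz":0,"rx":0,"ry":0,"rz":0},{"tx":0,"ty":0,"tz":0,"rx":0,"ry":0,"rz":0},{"tx":0,"ty":0,"tz":0,"rx":0,"ry":0,"rz":0}]' 0.015 35; python3 -m creep '[{"tx":0,"ty":0,"tz":-0.01,"rx":0,"ry":0,"rz":0},{"tx":0,"ty":0,"tz":-0.025,"rx":0,"ry":0,"rz":0},{"tx":0,"ty":0,"tz":-0.035,"rx":0,"ry":0,"rz":0},{"tx":0,"ty":0,"tz":-0.035,"rx":0,"ry":0,"rz":0},{"tx":0,"ty":0,"tz":-0.035,"rx":0,"ry":0,"rz":0},{"tx":0,"ty":0,"tz":-0.02,"rx":0,"ry":0,"rz":0},{"tx":0,"ty":0,"tz":0,"rx":0,"ry":0,"rz":0}]' 0.015 35;  python3 go.py .44 .155 .25 180 -30 85.85; python3 - <<'E'
from h import *
s=cam("side")
save(s,"r_s.png",(190,40,390,200),4)
E
```

```text
time_s: 33.92
tool_pos: [0.4488, 0.2874, 0.0804]
tool_rot: [180.0, -30.0, 85.9]
force: [-0.1, -0.9, 0.8]
grip_width: 0.0236
time_s: 34.8
tool_pos: [0.4442, 0.2068, 0.2201]
tool_rot: [179.8, -29.9, 85.9]
force: [0.2, 0.2, -1.6]
grip_width: 0.0242
tool shift mm [-30.1  -0.3 -51.9] turn deg [0.18 0.1  0.07] shift in target frame [-30.   -0.4 -51.9]
{'time_s': 34.8, 'qpos': [48.333, -5.808, -53.058, 116.225, -37.54, 66.977, 6.142], 'tool_pos': [0.444, 0.207, 0.22], 'tool_rot': [179.78, -29.903, 85.932], 'force': [0.216, 0.175, -1.624], 'grip_width': 0.024}
```

View pics/r_s.png

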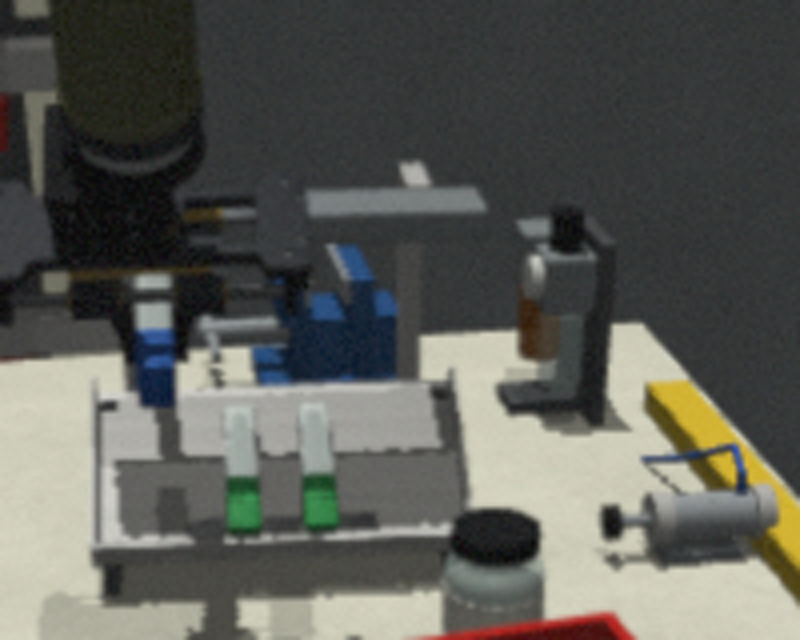

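```bash
python3 -m creep '[{"tx":-0.015,"ty":0,"tz":-0.026,"rx":0,"ry":0,"rz":0},{"tx":-0.015,"ty":0,"tz":-0.026,"rx":0,"ry":0,"rz":0},{"tx":0,"ty":0,"tz":0,"rx":0,"ry":-8,"rz":0},{"tx":0,"ty":0,"tz":0,"rx":0,"ry":-10,"rz":0},{"tx":0,"ty":0,"tz":0,"rx":0,"ry":-10,"rz":0},{"tx":0,"ty":0,"tz":0,"rx":0,"ry":-2,"rz":0},{"tx":-0.03,"ty":0.005,"tz":0,"rx":0,"ry":0,"rz":0},{"tx":-0.052,"ty":0.009,"tz":0,"rx":0,"ry":0,"rz":0},{"tx":-0.052,"ty":0.009,"tz":0,"rx":0,"ry":0,"rz":0},{"tx":-0.052,"ty":0.009,"tz":0,"rx":0,"ry":0,"rz":0},{"tx":-0.052,"ty":0.009,"tz":0,"rx":0,"ry":0,"rz":0},{"tx":0,"ty":0,"tz":0,"rx":0,"ry":0,"rz":0}]' 0.015 35;  python3 go.py .4856 -.3275 .2 180 0 -10.5
```

```text
time_s: 36.35
tool_pos: [0.4626, -0.0882, 0.2473]
tool_rot: [-179.9, -0.1, 85.6]
force: [0.4, 1.2, -0.7]
grip_width: 0.0238
tool shift mm [-236.9   41.5   46.7] turn deg [-2.100e-01  3.000e-02  9.608e+01] shift in target frame [ 66.2 231.1  47.3]
{'time_s': 36.35, 'qpos': [59.679, -2.58, -49.958, 105.909, -2.144, 75.915, 5.855], 'tool_pos': [0.463, -0.088, 0.247], 'tool_rot': [-179.857, -0.118, 85.577], 'force': [0.392, 1.175, -0.69], 'grip_width': 0.024}
```

```bash
python3 -m creep '[{"tx":0,"ty":0,"tz":0,"rx":0,"ry":0,"rz":7},{"tx":0,"ty":0,"tz":0,"rx":0,"ry":0,"rz":10},{"tx":0,"ty":0,"tz":0,"rx":0,"ry":0,"rz":10},{"tx":0,"ty":0,"tz":0,"rx":0,"ry":0,"rz":10},{"tx":0,"ty":0,"tz":0,"rx":0,"ry":0,"rz":10},{"tx":0,"ty":0,"tz":0,"rx":0,"ry":0,"rz":10},{"tx":0,"ty":0,"tz":0,"rx":0,"ry":0,"rz":10},{"tx":0,"ty":0,"tz":0,"rx":0,"ry":0,"rz":10},{"tx":0,"ty":0,"tz":0,"rx":0,"ry":0,"rz":10},{"tx":0,"ty":0,"tz":0,"rx":0,"ry":0,"rz":9},{"tx":0.008,"ty":0.027,"tz":0,"rx":0,"ry":0,"rz":0},{"tx":0.013,"ty":0.045,"tz":0.01,"rx":0,"ry":0,"rz":0},{"tx":0.013,"ty":0.045,"tz":0.02,"rx":0,"ry":0,"rz":0},{"tx":0.013,"ty":0.045,"tz":0.02,"rx":0,"ry":0,"rz":0},{"tx":0.013,"ty":0.045,"tz":0.02,"rx":0,"ry":0,"rz":0},{"tx":0.006,"ty":0.024,"tz":0.02,"rx":0,"ry":0,"rz":0},{"tx":0,"ty":0,"tz":0,"rx":0,"ry":0,"rz":0},{"tx":0,"ty":0,"tz":0,"rx":0,"ry":0,"rz":0}]' 0.015 35;  python3 go.py .4856 -.3275 .042 180 0 -10.5; python3 - <<'E'
from h import *
t=cam("top");s=cam("side")
save(t,"u_t.png",(340,180,500,320),4);save(s,"u_s.png",(200,240,380,420),4)
E
```

```text
time_s: 38.6
tool_pos: [0.4885, -0.3222, 0.1588]
tool_rot: [-179.9, 0.0, -9.9]
force: [0.3, 0.7, -0.3]
grip_width: 0.0233
tool shift mm [ -1.9   5.9 116.8] turn deg [-0.09  0.01  0.56] shift in target frame [ -1.9   5.7 116.8]
{'time_s': 38.6, 'qpos': [68.007, 19.349, -44.36, 97.77, 14.297, 68.789, -79.903], 'tool_pos': [0.488, -0.322, 0.159], 'tool_rot': [-179.909, 0.013, -9.937], 'force': [0.267, 0.661, -0.252], 'grip_width': 0.023}
```

View pics/u_t.png

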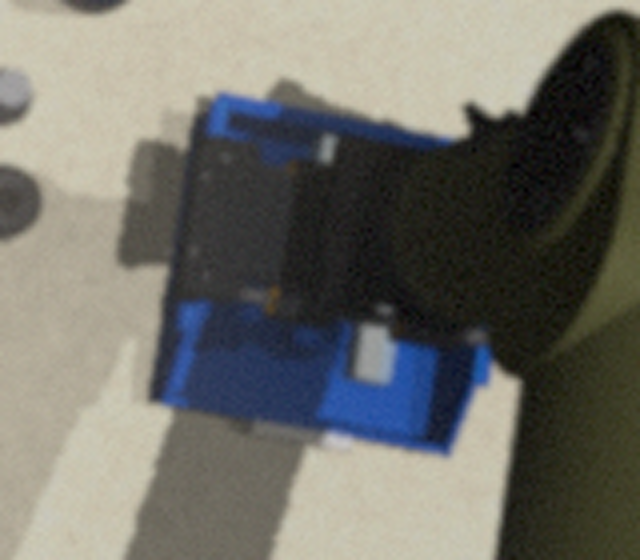

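View pics/u_s.png

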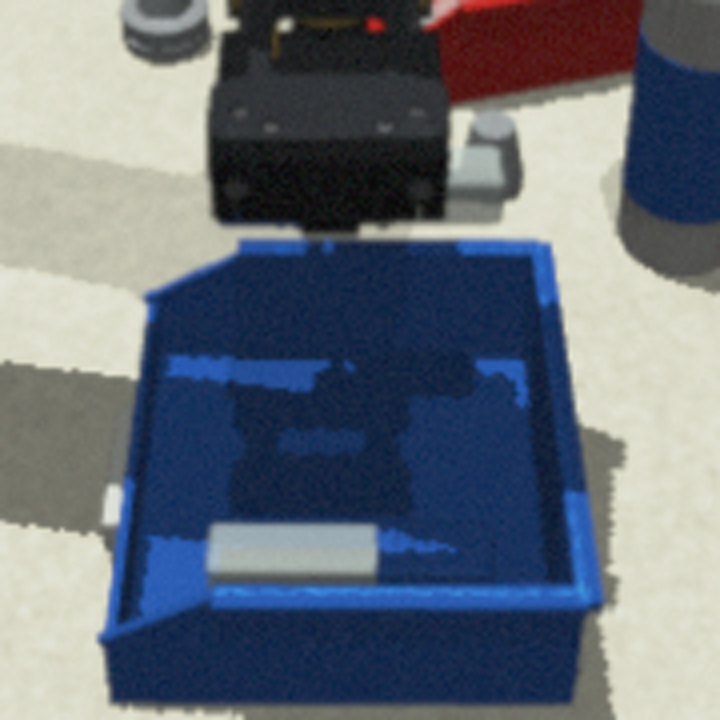

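```bash
python3 -m creep '[{"tx":-0.002,"ty":0.006,"tz":0.02,"rx":0,"ry":0,"rz":0.5},{"tx":0,"ty":0,"tz":0.04,"rx":0,"ry":0,"rz":0},{"tx":0,"ty":0,"tz":0.03,"rx":0,"ry":0,"rz":0},{"tx":0,"ty":0,"tz":0.016,"rx":0,"ry":0,"rz":0},{"tx":0,"ty":0,"tz":0.005,"rx":0,"ry":0,"rz":0},{"tx":0,"ty":0,"tz":0,"rx":0,"ry":0,"rz":0},{"tx":0,"ty":0,"tz":0,"rx":0,"ry":0,"rz":0}]' 0.015 35; python3 go.py .4856 -.3275 .035 180 0 -10.5
```

```text
time_s: 39.58
tool_pos: [0.4858, -0.3295, 0.0493]
tool_rot: [179.9, -0.1, -10.6]
force: [-0.9, 1.0, -0.9]
grip_width: 0.0236
tool shift mm [-0.6 -1.9 14.3] turn deg [ 0.07 -0.11 -0.06] shift in target frame [-0.6 -1.9 14.3]
{'time_s': 39.575, 'qpos': [65.431, 26.538, -41.062, 103.038, 20.315, 57.879, -84.162], 'tool_pos': [0.486, -0.329, 0.049], 'tool_rot': [179.933, -0.108, -10.562], 'force': [-0.885, 0.968, -0.894], 'grip_width': 0.024}
```

```bash
python3 -m creep '[{"tx":0,"ty":0,"tz":0.007,"rx":0,"ry":0,"rz":0},{"tx":0,"ty":0,"tz":0.004,"rx":0,"ry":0,"rz":0},{"tx":0,"ty":0,"tz":0.001,"rx":0,"ry":0,"rz":0},{"tx":0,"ty":0,"tz":0.001,"rx":0,"ry":0,"rz":0},{"tx":0,"ty":0,"tz":0,"rx":0,"ry":0,"rz":0}]' 0.015 35
```

```text
time_s: 40.2
tool_pos: [0.485, -0.329, 0.035]
tool_rot: [180.0, -0.0, -10.6]
force: [-0.8, 0.1, -0.6]
grip_width: 0.0238
```

```bash
python3 -m creep '[{"tx":0,"ty":0,"tz":0.001,"rx":0,"ry":0,"rz":0},{"tx":0,"ty":0,"tz":0.001,"rx":0,"ry":0,"rz":0},{"tx":0,"ty":0,"tz":0,"rx":0,"ry":0,"rz":0}]' 0.015 35
```

```text
time_s: 40.58
tool_pos: [0.4852, -0.3291, 0.0345]
tool_rot: [180.0, 0.0, -10.6]
force: [-3.8, 1.8, 8.6]
grip_width: 0.0239
```

Contact at 8.6 N, so I'll release, lift clear and look.

```bash
python3 -m creep '[{"tx":0,"ty":0,"tz":0,"rx":0,"ry":0,"rz":0},{"tx":0,"ty":0,"tz":0,"rx":0,"ry":0,"rz":0},{"tx":0,"ty":0,"tz":0,"rx":0,"ry":0,"rz":0},{"tx":0,"ty":0,"tz":-0.02,"rx":0,"ry":0,"rz":0},{"tx":0,"ty":0,"tz":-0.045,"rx":0,"ry":0,"rz":0},{"tx":0,"ty":0,"tz":-0.05,"rx":0,"ry":0,"rz":0},{"tx":0,"ty":0,"tz":-0.05,"rx":0,"ry":0,"rz":0},{"tx":0,"ty":0,"tz":-0.05,"rx":0,"ry":0,"rz":0},{"tx":-0.02,"ty":0.02,"tz":0,"rx":0,"ry":0,"rz":0},{"tx":-0.04,"ty":0.045,"tz":0,"rx":0,"ry":0,"rz":0},{"tx":-0.04,"ty":0.045,"tz":0,"rx":0,"ry":0,"rz":0},{"tx":-0.04,"ty":0.045,"tz":0,"rx":0,"ry":0,"rz":0},{"tx":-0.04,"ty":0.045,"tz":0,"rx":0,"ry":0,"rz":0},{"tx":-0.02,"ty":0.02,"tz":0,"rx":0,"ry":0,"rz":0},{"tx":0,"ty":0,"tz":0,"rx":0,"ry":0,"rz":0},{"tx":0,"ty":0,"tz":0,"rx":0,"ry":0,"rz":0}]' 0.047 30; python3 - <<'E'
from h import *
t=cam("top");s=cam("side")
save(t,"v_t.png",(0,0,560,420),1.4);save(s,"v_s.png",(0,0,560,420),1.4)
save(t,"v_b.png",(225,130,485,300),3)
E
```

```text
time_s: 42.58
tool_pos: [0.2498, -0.5077, 0.249]
tool_rot: [180.0, -0.1, -10.4]
force: [0.2, 0.9, -0.6]
grip_width: 0.047
```

View pics/v_b.png

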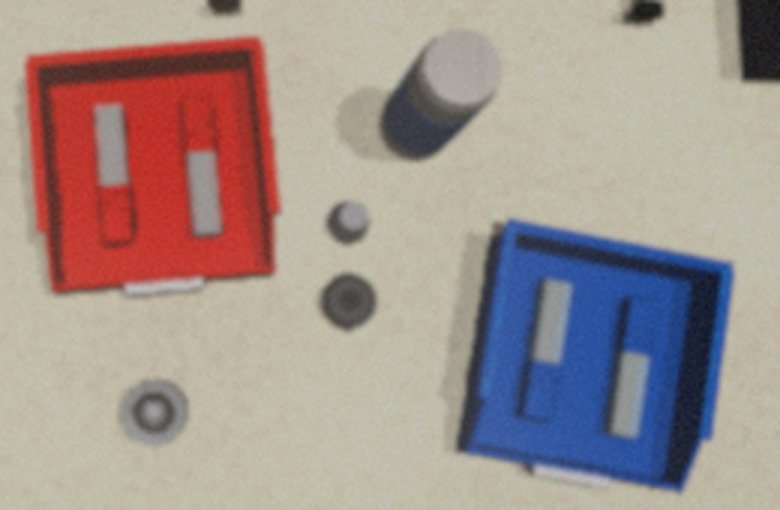

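View pics/v_s.png

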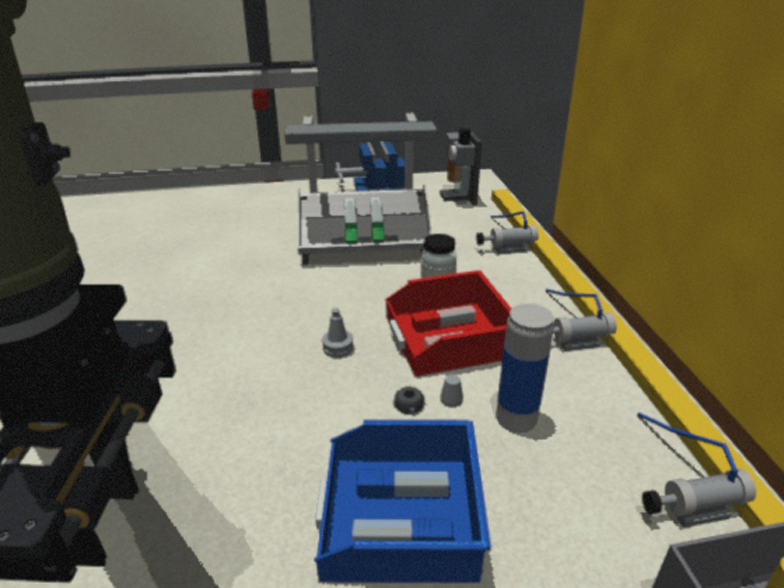

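View pics/v_t.png

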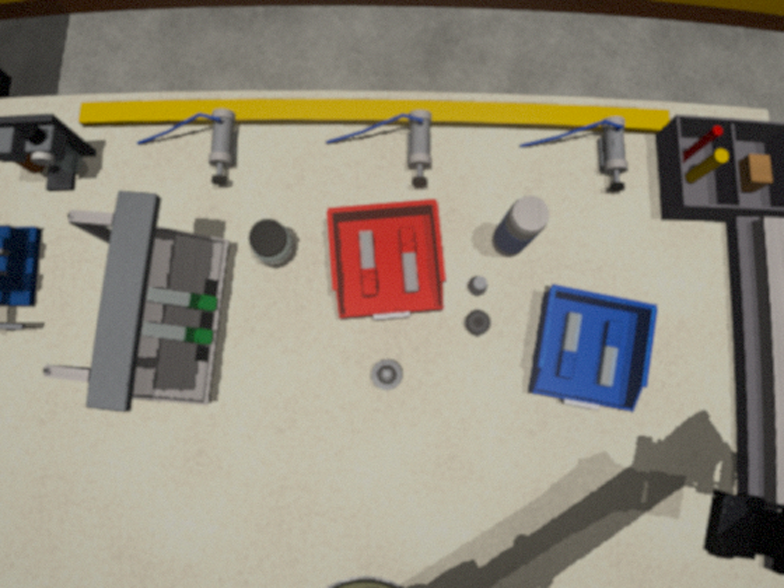

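All four tubes lie in the right bins: reds at about (115,175) and (203,165), blues at about (547,350) and (630,365) in the bin crop. The greens and bystanders are at their starting pixels, so I'm handing in.

```bash
python3 -m creep '[{"tx":0,"ty":0,"tz":0,"rx":0,"ry":0,"rz":0},{"tx":0,"ty":0,"tz":0,"rx":0,"ry":0,"rz":0}]'; python3 - <<'E'
from cell import env
print(env.sign_off())
E
```

```text
time_s: 42.92
tool_pos: [0.2488, -0.5082, 0.2481]
tool_rot: [180.0, -0.0, -10.5]
force: [0.1, -0.7, 1.2]
grip_width: 0.0469
the job is handed in; nothing more can be done
None
```

All four tubes are in the bins of their own cap colour, and I handed the job in at about 43 s of the 72 s allowed. No verdict was reported.

- **What I did:** I moved the loose blue, loose red, racked red and racked blue tubes, in that order. The racked ones came out square to the tray, in front of the lamp. I lowered each tube to its floor contact height before opening the fingers. The last three pressed on the floor at 6–11 N, while the first showed no clear contact force.
- **Last checks:** The final pictures show two tubes lying flat in each bin, well inside the walls. The green tubes and the bystanders look to be where they started, judged by eye in the pictures, not measured. The gripper is parked clear of everything, and I never saw the lamp move or a reading that suggested it was touched.
- **Disagreement:** The two cameras differed by 3–6 mm in y for most things, and by about 8 mm for the can and 14 mm for the jar. I used values in between and checked the fingers in pictures before closing. This had no visible effect.

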